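# Finish the firebrick heat shield of a soldering hearth in running bond

### The arm

A 7-joint arm with a two-finger parallel gripper is mounted at the origin on a cart in front of the work surface, level with it; the furniture and walls round the work are solid. World frame = base frame: x ahead of the robot, y to its left, z up, the work surface at z = 0. Lengths are in m, angles in degrees, forces in N, time in s.
With the tool pointing down it reaches from about 0.425 to 1.025 m from the base axis. Payload 9.4 kg.
Tool frame: the origin (TCP) lies midway between the tips of the shut fingers; the grasp point (between the pads) lies 19 mm behind it; z points along the fingers, y is the line along which they close (so a half turn about z gives the same grasp; the last joint's range is limited). The gripper opens to 85 mm and grips with 20 to 120 N. Pads are 22 mm wide; open, the fingers measure 114 mm over their backs; the gripper's body (76 mm by 85 mm) begins 54 mm behind the grasp point. The pads swing forward as they close: fully open they stand 13 mm farther back than shut.
Start: joints at [62.126, 34.337, -0.143, 91.639, 0.103, 54.024, -4.572], TCP at [0.289, -0.665, 0.231] pointing down, gripper open.
Joint ranges: [-147.43, 147.43], [-19.82, 112.94], [-74.19, 73.91], [6.32, 146.72], [-59.91, 239.91], [6.04, 106.73], [-150.56, 150.56]. Speed limits (degrees/s): [127.2, 127.2, 172.46, 172.46, 180, 180, 180].

### API

Orientations are given as a 3x3 rotation matrix whose columns are the frame's x, y, z axes.
In Python, from rig import manip gives the robot as it stands.
- The arm moves only by the shell command python3 -m crank 'ROWS' [OPENING] [FORCE]. ROWS is JSON, a list that holds one entry, the list of rows, each a list of 6 numbers: the shift along the tool's x, y, z in m, then the turn, a rotation vector about the tool's x, y, z in degrees. A call has 1 to 12 rows; each row shifts and turns the commanded pose from where the row before left it, along the tool's axes as they then stand; what a row does not reach is not made up. A row lasts 1/12 s, in which the tool goes at most 41.7 mm and 7.16 degrees, less where a joint would pass 70% of its speed; a pose out of reach is approached as far as the arm can. A call is refused whole if a number of a shift passes 0.0417 or a number of a turn 7.16, either way. A call with a gripper value outside its range is refused whole. OPENING is the closure in counts, from 0 (fully open) to 255 (shut), set as the call begins (- or left out, the last holds). The fingers move at their own pace and stop on an object; FORCE is the grip in N (left out, the last holds). Time passes only in rows, so rows that do not move let the fingers close. It gives the time, the measured TCP pose, the force, the opening and the grip force at its end, in the units of the state.
- manip.read_state(): the state, without advancing time (a new reading comes with each control period).
- manip.get_image(name): name is "scene" or "top"; returns a dict with "image" (480x640x3 uint8, red, green, blue), "fov_y" (degrees; the focal length in pixels is half the picture's height over the tangent of half this angle, whatever the lens; pixels are square), "cx", "cy" (the principal point, pixels), "R" (3x3) and "t" (3): a world point X has camera coordinates R X + t. Camera axes: x right, y down, z forward; pixel columns grow to the right and rows downward; lengths in m; the calibration is good to about 2 mm. A picture is of the moment at which its call begins. There is no depth.
- manip.hand_in(): hands the job in; it is judged then, once.
The state is a dict: "time": time; "joint_pos": joint angles; "joint_velocities": joint speeds; "joint_efforts": joint torques, N m; "ee_pos": TCP position; "eef_rot": TCP orientation; "force": force on the tool from outside, world axes, zero at the start; "wrist_torque": the same for the moment, N m; "finger_gap": opening from 0.0 (shut) to 1.0 (fully open); "grasp_force": force on a finger pad.
Only numpy, scipy, OpenCV 4.12 (cv2) and the standard library are available. Lean on these libraries where they do the work, as an engineer would, in place of code of your own. Each camera call takes 0.05 s, during which the arm holds its last target. There are 200 camera calls.

### The job

Finish the two-course heat-shield wall on the soldering hearth in running bond, starting from the brick already laid against the end stop: first lay a whole brick close up to it to complete the lower course, then lay the upper course with the other whole brick centred over the joint and a half brick closing each end. Every groove must be fully home on the tongue below, joints closed up and the ends of the wall flush; the bricks chip, so set each one down without dropping it, and do not disturb the bridge or anything else on the bench.

Things in the scene. Friction and masses are not known exactly. Their poses are not given: they have to be found in the camera images.
- hearth: Soldering hearth, fixed to the bench: dark steel pan 210 x 216 mm with a grey refractory slab, its top 14 mm above the bench. Origin: centre of the pan at bench level; y runs along the wall line towards the steel end stop; the wall is on the +x (far) side. On the -x side a tan honeycomb board (50 x 78 mm in x, y, centred at x = -62 mm, top 24 mm above the bench) carries a bridge.
- wall_start (a point): On the slab's top (14 mm above the bench), on the wall's centre line, at the inner face of the end stop; x = +40, y = +68 mm of the hearth, same axes. The wall runs to -y. On the slab under it lies a half-round rib like a brick's tongue (11 mm wide, 4 high, y = -1 to -135 mm from here). End stop: upright steel plate on the +y side, 34 mm wide, 54 high, 3 thick.
- first_brick: The brick already laid: darker, scorched brick, shaped like brick_a (66 mm long, same origin and axes), loose, seated on the rib with one end 1 mm from the end stop.
- brick_a: Whole off-white brick, 66 mm long (y), 34 wide (x), 110 g, lying tongue up on the bench. 26 mm from underside to bed face, plus a half-round tongue 4 mm high, 11 wide along the top; along the underside a groove 14.8 mm wide, 5.5 deep drops over the tongue or rib below, so courses rise by 26 mm. Origin: centre of the underside, z up. A half turn about z changes nothing.
- brick_b: Whole off-white brick, the same as brick_a in shape, weight, origin and axes.
- bat_a: Half brick (bat), 31 mm long (y), otherwise with the section, tongue, groove, origin and axes of brick_a; 55 g; lies tongue up on the bench.
- bat_b: Half brick (bat), the same as bat_a.
- bridge: Small white three-unit dental bridge, 11 x 28 x 9 mm, lying loose on the honeycomb board; origin: centre of its underside.
- tweezers: Steel tweezers, 132 mm long, 10 mm high, on the bench.
- spirit_lamp: Glass spirit lamp, 68 mm across, 72 mm high, origin under its centre.
- tape_roll: Yellow roll of masking tape, 48 mm across, 12 mm high.
- mixing_bowl: Green rubber mixing bowl, 67 mm across, 37 mm high.
- jaw_model_2: Plaster jaw model, 63 x 68 x 25 mm.
Mind the look-alikes: they are no part of the job. Leave any purple look-alike of the brick_b alone. Leave any black look-alike of the brick_a alone.

How it is judged:
By the outcome, as a careful person would: the job done as asked, in the order asked, and still so for the second after the job is handed in, with the robot touching nothing.
It also fails if it takes over 70 s, if anything falls off the work surface, if the arm or the gripper's body presses on something with over 40 N, if the wrist force passes 120 N, or if a joint passes its speed limit or range.

## Working session

There is one attempt and no reset: what is moved stays moved. The work goes in short steps, Python scripts to look and compute and a shell command to move; the robot and the scene stay as the last step left them, time stands still between calls to the robot, and variables do not carry over. Pictures are saved under pics/ and viewed, at most 10 in all, crops included, and the job is handed in when it is done.

```bash
mkdir -p pics; ls
python3 - <<'E'
from rig import manip
import cv2,pickle,numpy as np
for n in("scene","top"):
    d=manip.get_image(n); pickle.dump(d,open(f'pics/{n}0.pkl','wb'))
    cv2.imwrite(f'pics/{n}0.png',d['image'][...,::-1])
    print(n,d['fov_y'],d['cx'],d['cy'],np.round(d['R'],4).tolist(),np.round(d['t'],4).tolist())
s=manip.read_state();print(s)
E
```

```text
pics
scene 52.347216503114936 322.87124975042667 236.64289958826942 [[0.1359, -0.9907, -0.0054], [-0.589, -0.0764, -0.8045], [0.7966, 0.1125, -0.594]] [-0.1935, 0.3564, 0.8117]
top 57.406040302309556 318.8192144748369 235.47426981097385 [[0.0122, -0.9999, 0.0008], [-0.9984, -0.0122, -0.0558], [0.0558, -0.0001, -0.9984]] [-0.1358, 0.5868, 1.1744]
{'time': 0.1, 'joint_pos': array([62.12580316, 34.38038556, -0.14487928, 91.67741568,  0.10439581,
       54.02329079, -4.57357227]), 'joint_velocities': array([ 0.06179603, -0.11390987,  0.07399951, -0.08650928,  0.01022329,
        0.09237211, -0.03303697]), 'joint_efforts': array([ 5.02317416e-03, -7.77987599e+01,  1.57034364e+00, -2.58623260e+01,
        1.27253679e-02,  5.51250356e-03,  1.29001918e-06]), 'ee_pos': array([ 0.28865961, -0.66458941,  0.23049116]), 'eef_rot': array([[ 9.17187748e-01,  3.98454689e-01, -7.04425378e-04],
       [ 3.98455281e-01, -9.17186942e-01,  1.22582488e-03],
       [-1.57654086e-04, -1.40499357e-03, -9.99999001e-01]]), 'force': array([ 0.13800788,  0.02951746, -0.41567502]), 'wrist_torque': array([ 0.04858707, -0.00638023, -0.02247376]), 'grasp_force': 0.0, 'finger_gap': 1.000524968301571}
```

View pics/scene0.png

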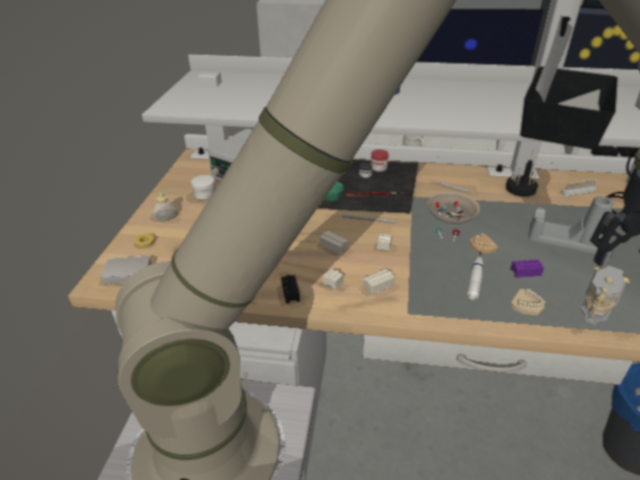

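View pics/top0.png

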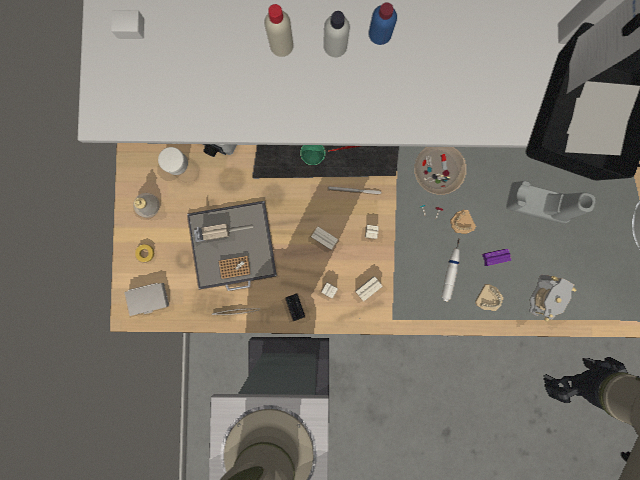

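The top view shows the hearth near (232,243), with the laid brick at (212,232). The whole-brick candidates are (323,238) in shadow and (369,289), and the bats are (372,232) and (330,290). The black (295,307) and purple (497,257) bricks are look-alikes. I'll confirm in one crop.

```bash
cat > h.py <<'E'
import numpy as np,cv2,pickle
def ray(d,u,v):
    f=240/np.tan(np.radians(d['fov_y']/2)); R=np.array(d['R']);t=np.array(d['t'])
    c=-R.T@t; r=R.T@np.array([(u-d['cx'])/f,(v-d['cy'])/f,1.]); return c,r
def onz(d,u,v,z):
    c,r=ray(d,u,v); return c+r*(z-c[2])/r[2]
def proj(d,X):
    f=240/np.tan(np.radians(d['fov_y']/2)); p=np.array(d['R'])@np.array(X)+np.array(d['t'])
    return p[:2]/p[2]*f+[d['cx'],d['cy']]
E
python3 - <<'E'
from h import *
d=pickle.load(open('pics/top0.pkl','rb'));im=d['image'][...,::-1]
c=im[190:325,180:400]
cv2.imwrite('pics/crop1.png',cv2.resize(c,(792,486),interpolation=cv2.INTER_CUBIC))
for n,(u,v) in dict(w1=(323,238),w2=(369,289),b1=(372,232),b2=(330,290),hearth=(232,243)).items(): print(n,onz(d,u,v,.026),im[v,u])
E
```

```text
w1 [ 0.5811948 -0.1399629  0.026    ] [116 127 132]
w2 [ 0.44600902 -0.26468683  0.026     ] [188 210 220]
b1 [ 0.5990045  -0.27189452  0.026     ] [212 227 225]
b2 [ 0.44208275 -0.16031716  0.026     ] [189 206 217]
hearth [0.5647306  0.10483991 0.026     ] [106 115 119]
```

View pics/crop1.png

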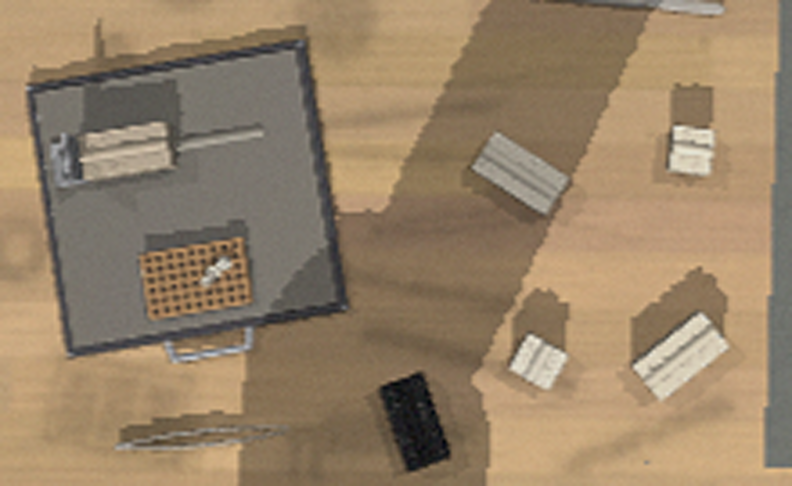

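The crop confirms it. Whole bricks are off-white at (323,238), which is only shaded by the arm, and at (369,289). Bats are at (372,232) and (330,290). The black brick in the crop is a decoy. Next I'll measure poses.

Run:
```python
from h import *
d=pickle.load(open('pics/top0.pkl','rb'));im=d['image'];S=4
big=cv2.resize(im,None,fx=S,fy=S,interpolation=cv2.INTER_CUBIC)
hsv=cv2.cvtColor(big,cv2.COLOR_RGB2HSV)
def rect(mask,u,v,r,z,n):
    m=np.zeros_like(mask);sl=np.s_[int((v-r)*S):int((v+r)*S),int((u-r)*S):int((u+r)*S)];m[sl]=mask[sl]
    cs=cv2.findContours(m,cv2.RETR_EXTERNAL,cv2.CHAIN_APPROX_NONE)[0]
    c=max(cs,key=cv2.contourArea); box=cv2.boxPoints(cv2.minAreaRect(c))
    P=np.array([onz(d,(x+.5)/S-.5,(y+.5)/S-.5,z) for x,y in box])
    e=[P[1]-P[0],P[2]-P[1]];L=[np.hypot(*q[:2]) for q in e];i=int(np.argmax(L))
    print(n,'ctr',P.mean(0)[:2].round(4),'size',np.round(L,4),'long dir deg',round(np.degrees(np.arctan2(e[i][1],e[i][0]))%180,1),'box',(box/S).round(1).tolist())
low=((hsv[...,1]<60)).astype(np.uint8)*255
for n,u,v,r in(('w1',323,238,18),('w2',369,289,18),('b1',372,232,12),('b2',330,290,12)):
    m=low&((hsv[...,2]>(100 if n=='w1' else 150))*255).astype(np.uint8)
    rect(m,u,v,r,.026,n)
for thr in (100,):
    rect(((hsv[...,1]<70)).astype(np.uint8)*255,232,243,52,.014,'pan')
rect(((hsv[...,2]>150)&(hsv[...,1]>20)).astype(np.uint8)*255,214,231,14,.040,'first')
print('cam',ray(d,0,0)[0])
```

```text
w1 ctr [ 0.5821 -0.1431] size [0.0356 0.0675] long dir deg 57.7 box [[310.5, 236.8000030517578], [317.6000061035156, 225.6999969482422], [338.6000061035156, 239.39999389648438], [331.5, 250.39999389648438]]
w2 ctr [ 0.4472 -0.2642] size [0.0671 0.0344] long dir deg 129.1 box [[355.3999938964844, 291.70001220703125], [374.8999938964844, 276.1000061035156], [383.0, 286.20001220703125], [363.3999938964844, 301.79998779296875]]
b1 ctr [ 0.6007 -0.2711] size [0.0361 0.0325] long dir deg 174.0 box [[365.3999938964844, 237.6999969482422], [366.79998779296875, 224.5], [378.79998779296875, 225.8000030517578], [377.29998779296875, 239.10000610351562]]
b2 ctr [ 0.4416 -0.1582] size [0.0322 0.0354] long dir deg 61.0 box [[320.79998779296875, 292.5], [326.79998779296875, 282.0], [338.29998779296875, 288.6000061035156], [332.29998779296875, 299.1000061035156]]
pan ctr [0.5528 0.1075] size [0.2183 0.2273] long dir deg 10.4 box [[185.89999389648438, 213.5], [264.79998779296875, 200.39999389648438], [278.5, 282.70001220703125], [199.5, 295.79998779296875]]
first ctr [0.587  0.1494] size [0.0658 0.0198] long dir deg 99.8 box [[202.0, 232.89999389648438], [226.39999389648438, 229.0], [227.60000610351562, 236.3000030517578], [203.1999969482422, 240.1999969482422]]
cam [ 0.52193635 -0.12848139  1.20543668]
```

Run:
```python
from h import *
d=pickle.load(open('pics/top0.pkl','rb'));im=d['image']
g=cv2.cvtColor(im,cv2.COLOR_RGB2GRAY).astype(float)
c=im[205:275,190:270]; cv2.imwrite('pics/crop2.png',cv2.resize(c[...,::-1],(800,700)[:2] if 0 else (685,600),interpolation=cv2.INTER_CUBIC))
P=[]
for u in range(231,251):
    col=g[222:236,u]; w=np.clip(col-np.median(col)-8,0,None)
    if w.sum()>0: P.append(onz(d,u,222+(w*np.arange(14)).sum()/w.sum(),.0175)[:2])
P=np.array(P); k=np.polyfit(P[:,1],P[:,0],1); print('rib n',len(P),'yaw',np.degrees(np.arctan(-k[0])),'res',np.std(P[:,0]-np.polyval(k,P[:,1])),'ends',P[0],P[-1])
# pan rim: dark edge lines
hsv=cv2.cvtColor(im,cv2.COLOR_RGB2HSV)
for r in range(222,246): print(r,' '.join('%3d'%x for x in g[r,190:258:2]))
```

```text
rib n 20 yaw 10.100393265775923 res 0.0002836934127955755 ends [0.59983554 0.11004525] [0.60943948 0.05864171]
222 132 117 115 116 116 116 118  87  84  88  90  89  88  86  83  87  88  88  86  90 109 116 114 113 115 118 118 117 119 119 118 116 115 117
223 119 116 115 113 115 117 119  89  88  89  89  89  86  86  85  86  85  91  85  89 110 121 119 118 118 117 117 116 118 120 121 119 121 117
224  84 116 113 118 114 118 102  87  86  88  90  82  79  86  83 110 180 175  97  88 108 119 118 120 120 117 117 117 120 119 107 103 120 118
225  75 116 115 115 116 114  98  86  89  86  89  78 102 176 177 172 168 169  98  73 113 117 119 119 120 121 117 108  94  88  93  95 117 119
226  71 118 117 117 116 119  93  85  73 100 169 192 172 168 163 169 168 170 120  82 100 121 118 121 104  75  80  92 106 117 132 141 113 116
227  67 118 119 115 123 102  94 164 190 173 155 166 171 168 168 160 171 171 119  82 107  75  78  85  94 108 124 134 145 157 172 170 113 119
228  67 120  91  82 115  72 120 156 168 149 167 167 170 171 169 152 100 102  81  73  79  90 112 123 137 140 152 170 163 148 117 114 120 118
229  71 1
[... 1670 characters left out ...]

241 180  71 120 128 146 117  98  99  94  92  89  95 112 112 108 109 110 111 109 116 113 119 121 121 118 118 118 118 117 116 117 119 120 115
242 168  68 115  87  94 101  98 101 104 107 110 109 108 110 108 109 114 115 116 119 121 117 118 122 120 118 119 120 121 118 118 119 119 115
243 162  71 114 100 101  99 121 116 117 119 107 108 108 112 114 117 117 114 120 119 118 115 118 115 119 121 118 119 119 117 117 117 117 116
244 164  83 110 101  99 111 118 116 115 114 111 107 111 107 121 115 118 119 117 117 114 117 119 117 121 116 117 120 120 118 119 118 118 120
245 164  83 104 107 113 116 116 119 119 118 113 108 110 111 116 118 117 116 118 120 120 115 118 115 116 115 120 116 120 117 119 121 122 115
```

View pics/crop2.png

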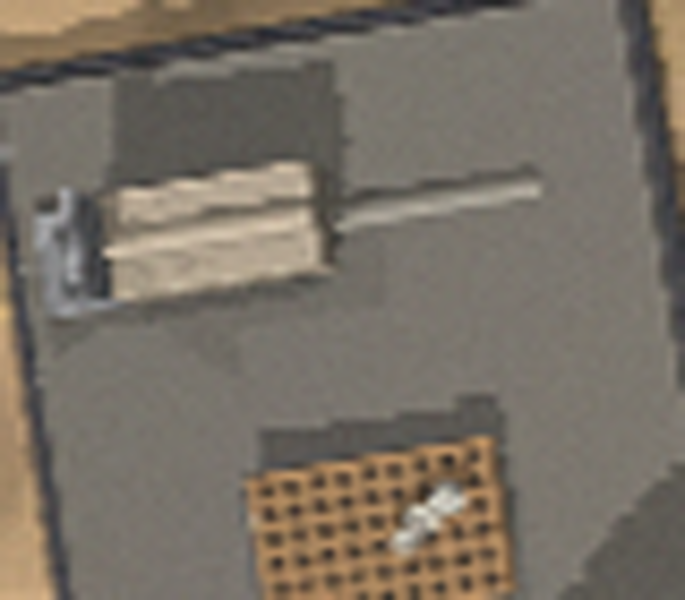

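Run:
```python
from h import *
d=pickle.load(open('pics/top0.pkl','rb'))
a=onz(d,202.16,233.26,.040);b=onz(d,226.55,229.3,.040);m=onz(d,216,231.1,.040)
print('first ends',a,b,np.hypot(*(b-a)[:2]),'yaw',np.degrees(np.arctan2(-(a-b)[0],(a-b)[1])))
y=np.radians(10.1);ux=np.array([np.cos(y),np.sin(y)]);uy=np.array([-np.sin(y),np.cos(y)])
for n,p in dict(a=a,b=b,m=m,rib1=onz(d,231,230.2,.018),rib2=onz(d,252.7,226.3,.018),ribend=onz(d,253,226.4,.016),rib0=np.r_[.59984,.11005],rib9=np.r_[.60944,.05864]).items(): print(n,'across',round(float(p[:2]@ux),4),'along',round(float(p[:2]@uy),4))
# scene view check of rib end / first-brick not needed; crude pan corners
for n,q in dict(tl=(28,88),tr=(303,42),br=(348,303),bl=(70,352)).items():
    p=onz(d,180+q[0]/3.6-.4,190+q[1]/3.6-.4,.014);print(n,p[:2],p[:2]@ux,p[:2]@uy)
```

```text
first ends [0.58920431 0.18212572 0.04      ] [0.60056649 0.11743753 0.04      ] 0.06567846466313391 yaw 9.962122350941549
a across 0.612 along 0.076
b across 0.6119 along 0.0103
m across 0.6117 along 0.0388
rib1 across 0.6097 along 0.0031
rib2 across 0.6106 along -0.0567
ribend across 0.6104 along -0.0572
rib0 across 0.6098 along 0.0032
rib9 across 0.6103 along -0.0491
tl [0.64274053 0.23080744] 0.6732560381955324 0.11451535469450079
tr [0.68037335 0.0230299 ] 0.6738684066378072 -0.09664184148262818
br [ 0.48324693 -0.01461393] 0.4731953420569365 -0.09913289566038724
bl [0.44403619 0.19351759] 0.47109159055584254 0.11264950932063725
```

The laid brick, rib and pan agree: yaw is about 10.1°, the centre line is at 0.612 across, and the stop face is at 0.077 along. Now the approach to whole brick w1.

```bash
cat > to.py <<'E'
# usage: to.py x y z phi(deg of tool y) : remaining shift in current tool axes, in axes after the turn, and turn about tool z
# usage: to.py wall along z ; wall axes along +y hearth, across fixed
import sys; from h import *; from rig import manip
Y=np.radians(10.1);UX=np.array([np.cos(Y),np.sin(Y)]);UY=np.array([-np.sin(Y),np.cos(Y)]);AC=.6118;ST=.0768
s=manip.read_state();p=s['ee_pos'];R=s['eef_rot'];a=sys.argv[1:]
if a[0]=='wall': xy=AC*UX+(ST+float(a[1])/1000)*UY; t=np.r_[xy,float(a[2])]; ph=10.1
else: t=np.array(list(map(float,a[:3])));ph=float(a[3])
phi=np.degrees(np.arctan2(R[1,1],R[0,1]))
turn=-((ph-phi+90)%180-90); f=np.radians(phi-turn)
ya=np.array([np.cos(f),np.sin(f)]);xa=np.array([-ya[1],ya[0]])
dd=t-p
print('t',round(s['time'],2),'pos',p.round(4),'phi',round(phi,2),'tilt',R[:2,2].round(4),'q7',round(s['joint_pos'][6],1),'F',np.round(s['force'],1),'gap',round(float(s['finger_gap']),3),'grip',round(float(s['grasp_force']),1))
print('turn z',round(turn,2),'| shift now',(R.T@dd).round(4),'| after turn',np.r_[xa@dd[:2],ya@dd[:2],-dd[2]].round(4),'| wall along mm',round(1000*(p[:2]@UY-ST),1),'across err',round(1000*(p[:2]@UX-AC),1))
E
python3 -m crank '[[[0,0,0,0,0,-6.84],[0,0,0,0,0,-6.84],[0,0,0,0,0,-6.84],[0,0,0,0,0,-6.84],[0,0,0,0,0,-6.84],[0.036,-0.002,0,0,0,0],[0.036,-0.002,0,0,0,0],[0.036,-0.002,0,0,0,0],[0.036,-0.002,0,0,0,0],[0.036,-0.002,0,0,0,0],[0.036,-0.002,0,0,0,0],[0.036,-0.002,0,0,0,0]]]' 0 30
python3 -m crank '[[[0.037,-0.002,0,0,0,0],[0.037,-0.002,0,0,0,0],[0.037,-0.002,0,0,0,0],[0.037,-0.002,0,0,0,0],[0.037,-0.002,0,0,0,0],[0.037,-0.002,0.01,0,0,0],[0.037,-0.002,0.015,0,0,0],[0.037,-0.002,0.02,0,0,0],[0.036,0,0.02,0,0,0],[0,0,0.02,0,0,0],[0,0,0,0,0,0]]]'
python3 to.py .582 -.143 .002 -32.3
```

```text
time: 1.1
ee_pos: [0.4121, -0.4428, 0.231]
eef_rot: [[0.535, 0.845, -0.0], [0.845, -0.535, 0.0], [0.0, -0.001, -1.0]]
force: [0.4, -0.5, 0.2]
finger_gap: 0.999
grasp_force: 0.0
time: 2.02
ee_pos: [0.5747, -0.1524, 0.1428]
eef_rot: [[0.53, 0.848, -0.005], [0.848, -0.53, 0.002], [-0.001, -0.005, -1.0]]
force: [-1.3, -0.6, 0.8]
finger_gap: 1.003
grasp_force: 0.0
t 2.02 pos [ 0.5747 -0.1524  0.1428] phi -32.04 tilt [-0.0052  0.002 ] q7 -32.1 F [-1.3 -0.6  0.8] gap 1.003 grip 0.0
turn z 0.26 | shift now [0.012  0.002  0.1408] | after turn [0.0119 0.0011 0.1408] | wall along mm -327.7 across err -72.8
```

```bash
python3 -m crank '[[[0.0125,0.001,0.02,0,0,0],[0,0,0.03,0,0,0],[0,0,0.03,0,0,0],[0,0,0.025,0,0,0],[0,0,0.015,0,0,0],[0,0,0,0,0,0],[0,0,0,0,0,0]]]'
python3 to.py .582 -.143 .002 -32.3
```

```text
time: 2.6
ee_pos: [0.5825, -0.1468, 0.0266]
eef_rot: [[0.536, 0.844, -0.002], [0.844, -0.536, -0.0], [-0.001, -0.001, -1.0]]
force: [0.2, -0.2, 0.1]
finger_gap: 0.999
grasp_force: 0.0
t 2.6 pos [ 0.5825 -0.1468  0.0266] phi -32.4 tilt [-0.0015 -0.0004] q7 -35.9 F [ 0.2 -0.2  0.1] gap 0.999 grip 0.0
turn z -0.1 | shift now [ 0.003  -0.0024  0.0246] | after turn [ 0.003  -0.0025  0.0246] | wall along mm -323.5 across err -64.1
```

```bash
python3 -m crank '[[[0.003,-0.0025,0.01,0,0,0],[0,0,0.01,0,0,0],[0,0,0.0045,0,0,0],[0,0,0,0,0,0],[0,0,0,0,0,0]]]'
python3 -m crank '[[[0,0,0,0,0,0],[0,0,0,0,0,0],[0,0,0,0,0,0],[0,0,0,0,0,0],[0,0,0,0,0,0],[0,0,0,0,0,0],[0,0,0,0,0,0],[0,0,0,0,0,0]]]' 255 30
python3 to.py .582 -.143 .002 -32.3
```

```text
time: 3.02
ee_pos: [0.5824, -0.1418, 0.0019]
eef_rot: [[0.535, 0.845, -0.0], [0.845, -0.535, -0.0], [-0.0, -0.0, -1.0]]
force: [-0.1, 0.1, 0.3]
finger_gap: 1.0
grasp_force: 0.0
time: 3.68
ee_pos: [0.5827, -0.1419, 0.0023]
eef_rot: [[0.535, 0.845, 0.0], [0.845, -0.535, -0.0], [0.0, 0.0, -1.0]]
force: [-0.3, 0.5, 4.8]
finger_gap: 0.395
grasp_force: 30.9
t 3.68 pos [ 0.5827 -0.1419  0.0023] phi -32.32 tilt [ 0.0004 -0.0002] q7 -36.7 F [-0.3  0.5  4.8] gap 0.395 grip 30.9
turn z -0.02 | shift now [-0.0013 -0.      0.0003] | after turn [-0.0013 -0.      0.0003] | wall along mm -318.7 across err -63.0
```

```bash
python3 -m crank '[[[0,0,-0.006,0,0,0],[0,0,-0.014,0,0,-6.06],[0,0,-0.02,0,0,-6.06],[0,0,-0.02,0,0,-6.06],[0,0,-0.02,0,0,-6.06],[0,0,-0.01,0,0,-6.06],[0,0,0,0,0,-6.06],[0,0,0,0,0,-6.06],[0,0,0,0,0,0]]]'
python3 to.py wall -110 .06
```

```text
time: 4.43
ee_pos: [0.5823, -0.1423, 0.0923]
eef_rot: [[-0.179, 0.984, 0.0], [0.984, 0.179, -0.0], [-0.0, 0.0, -1.0]]
force: [0.4, -0.1, -1.6]
finger_gap: 0.392
grasp_force: 30.2
t 4.43 pos [ 0.5823 -0.1423  0.0923] phi 10.34 tilt [ 0.0001 -0.0001] q7 -5.2 F [ 0.4 -0.1 -1.6] gap 0.392 grip 30.2
turn z 0.24 | shift now [0.2087 0.0643 0.0323] | after turn [0.209  0.0634 0.0323] | wall along mm -319.0 across err -63.4
```

```bash
python3 -m crank '[[[0.03,0.0106,0,0,0,0],[0.04,0.0106,0,0,0,0],[0.04,0.0106,0,0,0,0],[0.04,0.0106,0.005,0,0,0],[0.035,0.0106,0.01,0,0,0],[0.024,0.0104,0.01,0,0,0],[0,0,0.007,0,0,0],[0,0,0,0,0,0],[0,0,0,0,0,0]]]'
python3 to.py wall -105 .022
```

```text
time: 5.18
ee_pos: [0.6076, 0.0743, 0.0594]
eef_rot: [[-0.173, 0.985, -0.002], [0.985, 0.173, -0.001], [-0.001, -0.002, -1.0]]
force: [1.2, -0.2, -1.1]
finger_gap: 0.392
grasp_force: 30.2
t 5.18 pos [0.6076 0.0743 0.0594] phi 9.99 tilt [-0.0019 -0.0012] q7 -25.2 F [ 1.2 -0.2 -1.1] gap 0.392 grip 30.2
turn z -0.11 | shift now [0.0052 0.0006 0.0374] | after turn [0.0052 0.0006 0.0374] | wall along mm -110.2 across err -0.6
```

```bash
python3 -m crank '[[[0.005,0.0006,0.008,0,0,0],[0,0,0.012,0,0,0],[0,0,0.012,0,0,0],[0,0,0.005,0,0,0],[0,0,0,0,0,0],[0,0,0,0,0,0]]]'
python3 -m crank '[[[0,0,0.001,0,0,0],[0,0,0.001,0,0,0],[0,0,0.001,0,0,0],[0,0,0,0,0,0]]]'
python3 to.py wall -105 .0185
python3 - <<'E'
from h import *; from rig import manip
A=[manip.get_image(n)['image'] for n in('top','scene')]
a=cv2.resize(A[0][195:275,180:280],(500,400),interpolation=cv2.INTER_CUBIC)
cv2.imwrite('pics/p3.png',np.hstack([a,cv2.resize(A[1][180:300,200:290],(300,400))])[...,::-1])
E
```

```text
time: 5.68
ee_pos: [0.6076, 0.0797, 0.0223]
eef_rot: [[-0.175, 0.985, -0.001], [0.985, 0.175, -0.0], [-0.0, -0.001, -1.0]]
force: [0.4, 0.1, -1.3]
finger_gap: 0.392
grasp_force: 30.2
time: 6.02
ee_pos: [0.6081, 0.08, 0.0201]
eef_rot: [[-0.175, 0.985, 0.0], [0.985, 0.175, 0.0], [-0.0, 0.0, -1.0]]
force: [0.6, -0.7, -2.2]
finger_gap: 0.392
grasp_force: 30.2
t 6.02 pos [0.6081 0.08   0.0201] phi 10.1 tilt [0.0002 0.    ] q7 -27.2 F [ 0.6 -0.7 -2.2] gap 0.392 grip 30.2
turn z -0.0 | shift now [-0.0003 -0.0009  0.0016] | after turn [-0.0003 -0.0009  0.0016] | wall along mm -104.7 across err 0.9
```

View pics/p3.png

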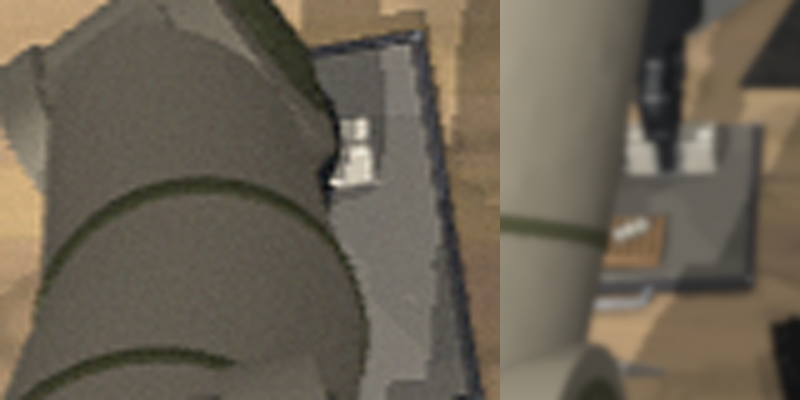

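The top view shows A's free end near crop pixel (352,150), with the rib covered. The scene view shows it held level over the slab. Now I'll close up to the first brick in small steps.

```bash
for i in 1; do python3 -m crank '[[[0.001,-0.0004,0,0,0,0],[0.001,-0.0004,0,0,0,0],[0,0,0,0,0,0]]]'|egrep 'ee_pos|^force'; python3 -m crank '[[[0.001,0,0,0,0,0],[0,0,0,0,0,0]]]'|egrep 'ee_pos|^force'; done
python3 to.py wall -100.3 .0165
```

```text
ee_pos: [0.6067, 0.0823, 0.02]
force: [0.2, 0.5, -0.7]
ee_pos: [0.6067, 0.0831, 0.02]
force: [0.1, 0.1, -1.3]
t 6.53 pos [0.6067 0.0831 0.02  ] phi 10.11 tilt [0.0001 0.0001] q7 -27.5 F [ 0.1  0.1 -1.3] gap 0.392 grip 30.2
turn z 0.01 | shift now [ 0.0011 -0.0001  0.0035] | after turn [ 0.0011 -0.0001  0.0035] | wall along mm -101.4 across err 0.1
```

```bash
for i in 1; do python3 -m crank '[[[0.0007,0,0,0,0,0],[0,0,0,0,0,0]]]'|egrep 'ee_pos|^force'; python3 -m crank '[[[0.0007,0,0,0,0,0],[0,0,0,0,0,0]]]'|egrep 'ee_pos|^force'; python3 -m crank '[[[0.0007,0,0,0,0,0],[0,0,0,0,0,0]]]'|egrep 'ee_pos|^force'; done
python3 to.py wall -100.3 .0165
```

```text
ee_pos: [0.6066, 0.0837, 0.02]
force: [-0.5, 0.3, -2.0]
ee_pos: [0.6064, 0.0844, 0.02]
force: [0.8, -0.0, -2.4]
ee_pos: [0.6063, 0.0851, 0.0199]
force: [-0.3, -0.1, -1.3]
t 7.03 pos [0.6063 0.0851 0.0199] phi 10.1 tilt [-0.0001  0.0001] q7 -27.7 F [-0.3 -0.1 -1.3] gap 0.389 grip 30.2
turn z 0.0 | shift now [-0.0009 -0.      0.0034] | after turn [-0.0009 -0.      0.0034] | wall along mm -99.4 across err 0.0
```

```bash
for i in 1; do python3 -m crank '[[[0.0005,0,0,0,0,0],[0,0,0,0,0,0]]]'|egrep 'ee_pos|^force'; python3 -m crank '[[[0.0005,0,0,0,0,0],[0,0,0,0,0,0]]]'|egrep 'ee_pos|^force'; python3 -m crank '[[[0.0005,0,0,0,0,0],[0,0,0,0,0,0]]]'|egrep 'ee_pos|^force';  done
python3 to.py wall -99 .0165
python3 - <<'E'
from h import *; from rig import manip
A=[manip.get_image(n)['image'] for n in('top','scene')]
a=cv2.resize(A[0][205:255,190:270],(480,300),interpolation=cv2.INTER_CUBIC)
cv2.imwrite('pics/p4.png',np.hstack([a,cv2.resize(A[1][200:260,220:275],(275,300),interpolation=cv2.INTER_CUBIC)])[...,::-1])
E
```

```text
ee_pos: [0.6062, 0.0855, 0.02]
force: [0.0, -0.3, -1.1]
ee_pos: [0.6061, 0.086, 0.02]
force: [-0.7, 0.2, -0.2]
ee_pos: [0.6061, 0.0865, 0.02]
force: [0.4, -0.2, -0.9]
t 7.53 pos [0.6061 0.0865 0.02  ] phi 10.11 tilt [-0.      0.0001] q7 -27.8 F [ 0.4 -0.2 -0.9] gap 0.391 grip 30.2
turn z 0.01 | shift now [-0.0011 -0.0001  0.0035] | after turn [-0.0011 -0.0001  0.0035] | wall along mm -97.9 across err 0.1
```

```bash
cat > prof.py <<'E'
from h import *
Y=np.radians(10.1);UX=np.array([np.cos(Y),np.sin(Y)]);UY=np.array([-np.sin(Y),np.cos(Y)]);AC=.6118;ST=.0768
def prof(d,z,l0,l1,acs,step=1.):
    g=cv2.cvtColor(d['image'],cv2.COLOR_RGB2GRAY).astype(np.float32)
    L=np.arange(l0,l1,step);o=np.zeros(len(L))
    for ac in acs:
        q=np.array([proj(d,np.r_[(AC+ac/1000)*UX+(ST+l/1000)*UY,z]) for l in L],np.float32)
        o+=cv2.remap(g,q[:,0][None],q[:,1][None],cv2.INTER_LINEAR)[0]
    return L,o/len(acs)
E
python3 - <<'E'
from prof import *; from rig import manip
d0=pickle.load(open('pics/top0.pkl','rb'));d=manip.get_image('top');pickle.dump(d,open('pics/top1.pkl','wb'))
for acs in([-13,-11,-9],[9,11,13]):
    for n,dd,z,a,b in(('first',d0,.040,-80,-55),('A',d,.0437,-146,-120)):
        L,o=prof(dd,z,a,b,acs); print(n,acs,' '.join(f'{l:.0f}:{v:.0f}' for l,v in zip(L,o)))
E
```

```text
first [-13, -11, -9] -80:110 -79:109 -78:108 -77:107 -76:107 -75:106 -74:104 -73:96 -72:87 -71:83 -70:78 -69:73 -68:83 -67:102 -66:120 -65:141 -64:162 -63:175 -62:172 -61:168 -60:166 -59:167 -58:168 -57:168 -56:168
A [-13, -11, -9] -146:112 -145:112 -144:113 -143:113 -142:113 -141:110 -140:107 -139:102 -138:95 -137:87 -136:97 -135:117 -134:138 -133:163 -132:187 -131:204 -130:202 -129:200 -128:199 -127:198 -126:197 -125:198 -124:198 -123:197 -122:192 -121:186
first [9, 11, 13] -80:120 -79:116 -78:112 -77:105 -76:97 -75:88 -74:85 -73:82 -72:79 -71:77 -70:76 -69:78 -68:90 -67:102 -66:121 -65:143 -64:162 -63:168 -62:170 -61:170 -60:169 -59:168 -58:167 -57:168 -56:169
A [9, 11, 13] -146:107 -145:101 -144:91 -143:82 -142:80 -141:82 -140:83 -139:84 -138:86 -137:90 -136:103 -135:117 -134:138 -133:162 -132:185 -131:190 -130:191 -129:181 -128:161 -127:143 -126:139 -125:141 -124:143 -123:139 -122:133 -121:123
```

View pics/p4.png

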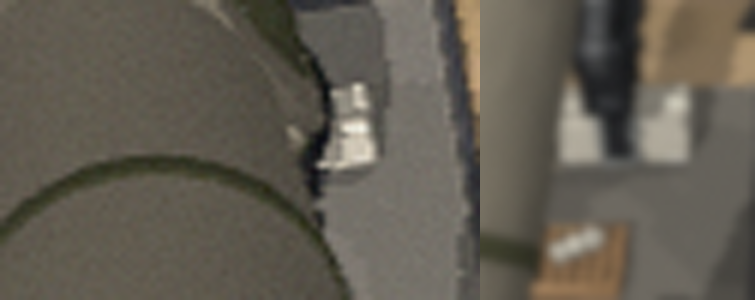

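Top-view profile: the end of A lies 67.9 mm past the end of the first brick, so the gap is still about 1.9 mm. The scene view is consistent with no contact yet.

```bash
for i in 1; do python3 -m crank '[[[0.0006,0,0,0,0,0],[0.0005,0,0,0,0,0],[0,0,0,0,0,0]]]'|egrep 'ee_pos|^force'; python3 -m crank '[[[0.0003,0,0,0,0,0],[0,0,0,0,0,0]]]'|egrep 'ee_pos|^force'; python3 -m crank '[[[0.0003,0,0,0,0,0],[0,0,0,0,0,0]]]'|egrep 'ee_pos|^force';  done
python3 to.py wall -96 .0165
```

```text
ee_pos: [0.6059, 0.0877, 0.02]
force: [0.2, 0.2, -1.0]
ee_pos: [0.6058, 0.0879, 0.0199]
force: [-0.3, 0.0, -1.0]
ee_pos: [0.6058, 0.088, 0.02]
force: [0.2, -0.5, -1.3]
t 8.27 pos [0.6058 0.088  0.02  ] phi 10.09 tilt [-0.0001 -0.0002] q7 -27.9 F [ 0.2 -0.5 -1.3] gap 0.392 grip 30.2
turn z -0.01 | shift now [0.0004 0.     0.0035] | after turn [0.0004 0.     0.0035] | wall along mm -96.4 across err -0.0
```

```bash
for i in 1; do python3 -m crank '[[[0,0,0.001,0,0,0],[0,0,0.001,0,0,0],[0,0,0,0,0,0]]]'|egrep 'ee_pos|^force'; python3 -m crank '[[[0,0,0.001,0,0,0],[0,0,0,0,0,0]]]'|egrep 'ee_pos|^force'; python3 -m crank '[[[0,0,0.0006,0,0,0],[0,0,0,0,0,0]]]'|egrep 'ee_pos|^force';  done
python3 to.py wall -96 .0163
```

```text
ee_pos: [0.6057, 0.088, 0.0177]
force: [-0.2, -0.5, -1.3]
ee_pos: [0.6058, 0.088, 0.0168]
force: [0.1, -1.1, -1.9]
ee_pos: [0.6057, 0.088, 0.0163]
force: [0.8, 0.1, -1.6]
t 8.85 pos [0.6057 0.088  0.0163] phi 10.1 tilt [-0.0001 -0.0001] q7 -28.0 F [ 0.8  0.1 -1.6] gap 0.39 grip 30.2
turn z -0.0 | shift now [0.0003 0.     0.    ] | after turn [0.0003 0.     0.    ] | wall along mm -96.3 across err -0.0
```

```bash
for i in 1; do python3 -m crank '[[[0,0,0.0005,0,0,0],[0,0,0,0,0,0]]]'|egrep 'ee_pos|^force'; python3 -m crank '[[[0,0,0.0005,0,0,0],[0,0,0,0,0,0]]]'|egrep 'ee_pos|^force';  done
python3 to.py wall -96 .0163
```

```text
ee_pos: [0.6058, 0.0881, 0.0163]
force: [-1.1, -1.5, 3.7]
ee_pos: [0.6058, 0.088, 0.0163]
force: [-2.2, -0.6, 10.1]
t 9.18 pos [0.6058 0.088  0.0163] phi 10.1 tilt [ 0.0004 -0.0004] q7 -28.1 F [-2.2 -0.6 10.1] gap 0.396 grip 31.5
turn z -0.0 | shift now [ 0.0004 -0.     -0.    ] | after turn [ 0.0004 -0.     -0.    ] | wall along mm -96.4 across err 0.0
```

```bash
python3 -m crank '[[[0.0003,0,-0.0008,0,0,0],[0,0,0,0,0,0]]]'|egrep 'ee_pos|^force'; python3 -m crank '[[[0.0003,0,0,0,0,0],[0,0,0,0,0,0]]]'|egrep 'ee_pos|^force'; python3 -m crank '[[[0.0003,0,0,0,0,0],[0,0,0,0,0,0]]]'|egrep 'ee_pos|^force'
python3 to.py wall -96 .0163
```

```text
ee_pos: [0.6058, 0.0884, 0.0164]
force: [0.9, -0.6, -0.4]
ee_pos: [0.6058, 0.0884, 0.0163]
force: [-1.7, -2.6, 3.7]
ee_pos: [0.6058, 0.0885, 0.0163]
force: [-0.0, -4.5, 4.9]
t 9.68 pos [0.6058 0.0885 0.0163] phi 10.08 tilt [ 0.0002 -0.0006] q7 -28.1 F [-0.  -4.5  4.9] gap 0.39 grip 31.0
turn z -0.02 | shift now [-0.0001 -0.0002  0.    ] | after turn [-0.0001 -0.0002  0.    ] | wall along mm -95.9 across err 0.2
```

```bash
python3 -m crank '[[[-0.0003,0,0,0,0,0],[0,0,0,0,0,0],[0,0,0,0,0,0],[0,0,0,0,0,0],[0,0,0,0,0,0]]]' 90|egrep 'ee_pos|^force|gap'; python3 -m crank '[[[0,0,-0.01,0,0,0],[0,0,-0.03,0,0,0],[-0.02,0,-0.03,0,0,0],[-0.04,0,-0.02,0,0,0],[-0.04,0,0,0,0,0],[-0.04,0,0,0,0,0],[-0.04,0,0,0,0,0],[-0.03,0,0,0,0,0],[-0.02,0,0,0,0,0]]]' 0|egrep 'ee_pos|^force'
python3 to.py .4467 -.264 .002 39.1
python3 - <<'E'
from prof import *; from rig import manip
d=manip.get_image('top');pickle.dump(d,open('pics/top2.pkl','wb'))
cv2.imwrite('pics/p5.png',cv2.resize(d['image'][205:255,190:270],(640,400),interpolation=cv2.INTER_CUBIC)[...,::-1])
for acs in([-13,-11,-9],[9,11,13]):
    for z,a,b in((.040,-140,-125),(.040,-75,-55),(.04,-6,6)):
        L,o=prof(d,z,a,b,acs); print(acs,' '.join(f'{l:.0f}:{v:.0f}' for l,v in zip(L,o)))
E
```

```text
ee_pos: [0.6056, 0.0889, 0.016]
force: [-0.6, 0.5, -0.0]
finger_gap: 0.646
ee_pos: [0.6455, -0.1401, 0.1055]
force: [1.1, 1.2, -0.4]
t 10.85 pos [ 0.6455 -0.1401  0.1055] phi 9.86 tilt [ 0.0003 -0.0019] q7 -4.0 F [ 1.1  1.2 -0.4] gap 0.998 grip 0.0
turn z -29.24 | shift now [-0.0879 -0.2171  0.1037] | after turn [ 0.0292 -0.2324  0.1035] | wall along mm -327.9 across err -0.9
[-13, -11, -9] -140:116 -139:116 -138:114 -137:111 -136:107 -135:101 -134:95 -133:104 -132:128 -131:152 -130:176 -129:201 -128:221 -127:221 -126:219
[-13, -11, -9] -75:217 -74:218 -73:217 -72:216 -71:216 -70:215 -69:215 -68:214 -67:212 -66:208 -65:196 -64:184 -63:179 -62:178 -61:177 -60:177 -59:178 -58:178 -57:178 -56:177
[-13, -11, -9] -6:164 -5:164 -4:162 -3:156 -2:150 -1:136 0:111 1:85 2:76 3:75 4:74 5:76
[9, 11, 13] -140:94 -139:89 -138:89 -137:88 -136:88 -135:89 -134:95 -133:119 -132:145 -131:169 -130:195 -129:219 -128:223 -127:219 -126:216
[9, 11, 13] -75:201 -74:202 -73:203 -72:205 -71:209 -70:215 -69:218 -68:211 -67:204 -66:188 -65:167 -64:151 -63:159 -62:171 -61:178 -60:178 -59:178 -58:178 -57:177 -56:177
[9, 11, 13] -6:144 -5:126 -4:119 -3:116 -2:113 -1:107 0:100 1:91 2:82 3:74 4:72 5:71
```

View pics/p5.png

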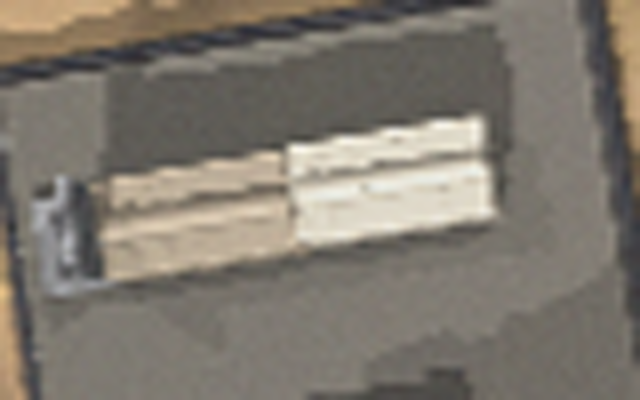

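A is close against the first brick, with the joint at crop (290,200), and looks seated and straight. Now brick B.

```bash
python3 -m crank '[[[0,0,0,0,0,-5.85],[0,0,0,0,0,-5.85],[0,0,0,0,0,-5.85],[0,0,0,0,0,-5.85],[0,0,0,0,0,-5.85],[0.004,-0.03,0,0,0,0],[0.005,-0.038,0,0,0,0],[0.005,-0.038,0,0,0,0],[0.005,-0.038,0,0,0,0],[0.005,-0.038,0,0,0,0],[0.005,-0.03,0.01,0,0,0],[0,-0.02,0.02,0,0,0]]]' 0|egrep 'ee_pos|^force'; python3 -m crank '[[[0,0,0.02,0,0,0],[0,0,0.02,0,0,0],[0,0,0,0,0,0],[0,0,0,0,0,0]]]' |egrep 'ee_pos|^force'
python3 to.py .4467 -.264 .002 39.1
```

```text
ee_pos: [0.445, -0.2617, 0.0767]
force: [0.5, -1.1, -1.1]
ee_pos: [0.4477, -0.2592, 0.0349]
force: [0.3, 0.4, 0.7]
t 12.23 pos [ 0.4477 -0.2592  0.0349] phi 39.4 tilt [-0.0013  0.0002] q7 21.6 F [0.3 0.4 0.7] gap 0.994 grip 0.0
turn z 0.3 | shift now [-0.0031 -0.0038  0.0329] | after turn [-0.0031 -0.0038  0.0329] | wall along mm -410.5 across err -216.5
```

```bash
python3 -m crank '[[[-0.003,-0.0038,0.012,0,0,0],[0,0,0.012,0,0,0],[0,0,0.0085,0,0,0],[0,0,0,0,0,0],[0,0,0,0,0,0]]]'|egrep 'ee_pos|^force'
python3 -m crank '[[[0,0,0,0,0,0],[0,0,0,0,0,0],[0,0,0,0,0,0],[0,0,0,0,0,0],[0,0,0,0,0,0],[0,0,0,0,0,0],[0,0,0,0,0,0],[0,0,0,0,0,0]]]' 255 30
python3 to.py .4467 -.264 .002 39.1
```

```text
ee_pos: [0.4471, -0.2642, 0.0029]
force: [-0.5, -0.6, 0.2]
time: 13.32
ee_pos: [0.4468, -0.2646, 0.0027]
eef_rot: [[-0.634, 0.773, 0.0], [0.773, 0.634, -0.0], [-0.001, 0.0, -1.0]]
force: [0.0, -0.4, 5.6]
finger_gap: 0.391
grasp_force: 30.0
t 13.32 pos [ 0.4468 -0.2646  0.0027] phi 39.34 tilt [ 0.0004 -0.0005] q7 18.8 F [ 0.  -0.4  5.6] gap 0.391 grip 30.0
turn z 0.24 | shift now [0.0006 0.0003 0.0007] | after turn [0.0006 0.0003 0.0007] | wall along mm -415.7 across err -218.3
```

```bash
python3 -m crank '[[[0,0,-0.006,0,0,0],[0,0,-0.014,0,0,5.85],[0,0,-0.02,0,0,5.85],[0,0,-0.02,0,0,5.85],[0,0,-0.02,0,0,5.85],[0,0,-0.02,0,0,5.85],[0,0,0,0,0,0],[0,0,0,0,0,0]]]'|egrep 'ee_pos|^force'
python3 to.py wall -45 .0535
```

```text
ee_pos: [0.447, -0.2648, 0.1033]
force: [-0.7, 0.9, -1.8]
t 13.98 pos [ 0.447  -0.2648  0.1033] phi 10.19 tilt [ 0.0017 -0.0012] q7 7.7 F [-0.7  0.9 -1.8] gap 0.391 grip 30.4
turn z 0.09 | shift now [0.3707 0.2186 0.0496] | after turn [0.3709 0.2182 0.0498] | wall along mm -415.9 across err -218.2
```

```bash
python3 -m crank '[[[0.02,0.0137,0,0,0,0],[0.034,0.02,0,0,0,0],[0.034,0.02,0,0,0,0],[0.034,0.02,0,0,0,0],[0.034,0.02,0,0,0,0],[0.034,0.02,0,0,0,0],[0.034,0.02,0,0,0,0],[0.034,0.02,0,0,0,0],[0.034,0.02,0,0,0,0],[0.034,0.02,0,0,0,0],[0.034,0.02,0,0,0,0],[0.01,0.004,0,0,0,0]]]'|egrep 'ee_pos|^force'
python3 -m crank '[[[0,0,0.012,0,0,0],[0,0,0.015,0,0,0],[0,0,0.012,0,0,0],[0,0,0,0,0,0],[0,0,0,0,0,0]]]'|egrep 'ee_pos|^force'
python3 to.py wall -45 .0535
```

```text
ee_pos: [0.5973, 0.1458, 0.1012]
force: [0.1, 1.4, -1.7]
ee_pos: [0.595, 0.1365, 0.0618]
force: [0.5, 0.1, -0.6]
t 15.4 pos [0.595  0.1365 0.0618] phi 10.08 tilt [-0.0031 -0.0014] q7 -29.7 F [ 0.5  0.1 -0.6] gap 0.393 grip 30.3
turn z -0.02 | shift now [0.0018 0.0021 0.0083] | after turn [0.0018 0.002  0.0083] | wall along mm -46.8 across err -2.0
```

```bash
python3 -m crank '[[[0.003,0.001,0.006,0,0,0],[0.003,0.001,0.0055,0,0,0],[0.003,0,0,0,0,0],[0,0,0,0,0,0],[0,0,0,0,0,0]]]'|egrep 'ee_pos|^force'
python3 to.py wall -33 .0487
python3 -m crank '[[[0.001,0,0,0,0,0],[0.001,0,0,0,0,0],[0,0,0,0,0,0]]]'|egrep 'ee_pos|^force'
python3 to.py wall -33 .0487
```

```text
ee_pos: [0.5966, 0.1476, 0.0521]
force: [-0.8, 0.6, -1.5]
t 15.82 pos [0.5966 0.1476 0.0521] phi 10.14 tilt [0.0004 0.0002] q7 -30.9 F [-0.8  0.6 -1.5] gap 0.393 grip 30.4
turn z 0.04 | shift now [ 0.0031 -0.0014  0.0034] | after turn [ 0.0031 -0.0014  0.0034] | wall along mm -36.1 across err 1.4
ee_pos: [0.5963, 0.1493, 0.052]
force: [-1.4, -0.4, -0.8]
t 16.07 pos [0.5963 0.1493 0.052 ] phi 10.11 tilt [0.0003 0.0002] q7 -31.0 F [-1.4 -0.4 -0.8] gap 0.395 grip 30.4
turn z 0.01 | shift now [ 0.0013 -0.0014  0.0033] | after turn [ 0.0013 -0.0014  0.0033] | wall along mm -34.3 across err 1.4
```

```bash
F='ee_pos|^force'; python3 -m crank '[[[0.0007,-0.0014,0,0,0,0],[0.0007,0,0,0,0,0],[0,0,0,0,0,0]]]'|egrep $F;python3 -m crank '[[[0.0007,0,0,0,0,0],[0,0,0,0,0,0]]]'|egrep $F;python3 -m crank '[[[0.0007,0,0,0,0,0],[0,0,0,0,0,0]]]'|egrep $F;python3 -m crank '[[[0.0007,0,0,0,0,0],[0,0,0,0,0,0]]]'|egrep $F
python3 to.py wall -33 .0487
```

```text
ee_pos: [0.5944, 0.1504, 0.0518]
force: [-0.4, -0.2, -0.7]
ee_pos: [0.5945, 0.1508, 0.0518]
force: [-0.3, -0.8, -0.4]
ee_pos: [0.5944, 0.1508, 0.0518]
force: [-0.3, -4.5, -0.8]
ee_pos: [0.5944, 0.1508, 0.0518]
force: [1.8, -6.3, 0.1]
t 16.82 pos [0.5944 0.1508 0.0518] phi 10.04 tilt [-0.0002 -0.0019] q7 -31.4 F [ 1.8 -6.3  0.1] gap 0.39 grip 30.7
turn z -0.06 | shift now [-0.0004  0.0002  0.0031] | after turn [-0.0004  0.0002  0.0031] | wall along mm -32.6 across err -0.2
```

```bash
F='ee_pos|^force'; python3 -m crank '[[[-0.005,0,0,0,0,0],[-0.012,0,0,0,0,0],[-0.012,0,0,0,0,0],[-0.005,0,0,0,0,0],[0,0,0,0,0,0],[0,0,0,0,0,0],[0,0,0,0,0,0]]]'|egrep $F
python3 to.py wall -66.2 .0427
```

```text
ee_pos: [0.6002, 0.1193, 0.0519]
force: [0.5, 0.5, -0.7]
t 17.4 pos [0.6002 0.1193 0.0519] phi 10.1 tilt [0.0001 0.0007] q7 -28.7 F [ 0.5  0.5 -0.7] gap 0.395 grip 30.4
turn z 0.0 | shift now [-0.0016 -0.      0.0092] | after turn [-0.0016 -0.      0.0092] | wall along mm -64.6 across err 0.0
```

```bash
F='ee_pos|^force'; python3 -m crank '[[[-0.0016,0,0.003,0,0,0],[0,0,0.003,0,0,0],[0,0,0.001,0,0,0],[0,0,0,0,0,0]]]'|egrep $F;python3 -m crank '[[[0,0,0.001,0,0,0],[0,0,0,0,0,0]]]'|egrep $F;python3 -m crank '[[[0,0,0.0007,0,0,0],[0,0,0,0,0,0]]]'|egrep $F
python3 to.py wall -66.2 .0427
```

```text
ee_pos: [0.6001, 0.1175, 0.0443]
force: [-0.5, -0.5, -1.2]
ee_pos: [0.6004, 0.1175, 0.0436]
force: [0.7, 0.4, -0.4]
ee_pos: [0.6004, 0.1173, 0.043]
force: [-0.2, -0.2, -1.2]
t 18.07 pos [0.6004 0.1173 0.043 ] phi 10.1 tilt [-0.0001 -0.    ] q7 -28.9 F [-0.2 -0.2 -1.2] gap 0.391 grip 30.4
turn z 0.0 | shift now [0.0004 0.0001 0.0003] | after turn [0.0004 0.0001 0.0003] | wall along mm -66.6 across err -0.1
```

```bash
F='ee_pos|^force'; python3 -m crank '[[[0.0004,0,0.0005,0,0,0],[0,0,0,0,0,0]]]'|egrep $F;python3 -m crank '[[[0,0,0.0003,0,0,0],[0,0,0,0,0,0]]]'|egrep $F
python3 to.py wall -66.2 .0427
```

```text
ee_pos: [0.6005, 0.1175, 0.0428]
force: [-1.0, -0.1, 1.1]
ee_pos: [0.6005, 0.1175, 0.0428]
force: [-1.0, -1.9, 4.1]
t 18.4 pos [0.6005 0.1175 0.0428] phi 10.09 tilt [ 0.0004 -0.0003] q7 -29.0 F [-1.  -1.9  4.1] gap 0.39 grip 31.2
turn z -0.01 | shift now [0.0002 0.     0.0001] | after turn [0.0002 0.     0.0001] | wall along mm -66.4 across err -0.0
```

```bash
F='ee_pos|^force'; python3 -m crank '[[[0,0,-0.0003,0,0,0],[0,0,0,0,0,0],[0,0,0,0,0,0],[0,0,0,0,0,0]]]' 90|egrep $F'|gap'; python3 -m crank '[[[0,0,-0.01,0,0,0],[0,0,-0.03,0,0,0],[-0.02,0,-0.02,0,0,0],[-0.04,0,0,0,0,0],[-0.04,0,0,0,0,0],[-0.04,0,0,0,0,0],[-0.04,0,0,0,0,2.3],[-0.04,0,0,0,0,6.9],[-0.04,0,0,0,0,6.9],[-0.02,0,0,0,0,0]]]' 0|egrep $F
python3 to.py .6 -.2705 .002 -6
python3 - <<'E'
from prof import *; from rig import manip
d=manip.get_image('top');pickle.dump(d,open('pics/top3.pkl','wb'))
cv2.imwrite('pics/p6.png',cv2.resize(d['image'][205:255,190:270],(640,400),interpolation=cv2.INTER_CUBIC)[...,::-1])
for acs in([-13,-11,-9],[9,11,13]):
    for z,a,b in((.040,-140,-125),(.066,-108,-90),(.066,-40,-26),(.04,-6,4)):
        L,o=prof(d,z,a,b,acs); print(acs,' '.join(f'{l:.0f}:{v:.0f}' for l,v in zip(L,o)))
E
```

```text
ee_pos: [0.6004, 0.1178, 0.0425]
force: [0.0, 0.1, -0.5]
finger_gap: 0.647
ee_pos: [0.6358, -0.1655, 0.1032]
force: [-0.7, -0.2, -0.1]
t 19.57 pos [ 0.6358 -0.1655  0.1032] phi -6.72 tilt [ 0.0005 -0.0027] q7 -14.0 F [-0.7 -0.2 -0.1] gap 1.0 grip 0.0
turn z -0.72 | shift now [-0.1082 -0.0234  0.1015] | after turn [-0.1081 -0.0247  0.1012] | wall along mm -351.3 across err -14.9
[-13, -11, -9] -140:115 -139:116 -138:115 -137:112 -136:108 -135:102 -134:96 -133:104 -132:129 -131:154 -130:178 -129:201 -128:220 -127:221 -126:219
[-13, -11, -9] -108:204 -107:198 -106:191 -105:172 -104:147 -103:123 -102:114 -101:106 -100:114 -99:135 -98:157 -97:181 -96:203 -95:219 -94:217 -93:215 -92:213 -91:212
[-13, -11, -9] -40:212 -39:212 -38:212 -37:210 -36:208 -35:206 -34:195 -33:177 -32:159 -31:151 -30:144 -29:142 -28:145 -27:148
[-13, -11, -9] -6:165 -5:166 -4:165 -3:158 -2:151 -1:137 0:111 1:85 2:76 3:74
[9, 11, 13] -140:94 -139:90 -138:89 -137:89 -136:89 -135:88 -134:94 -133:118 -132:145 -131:170 -130:196 -129:220 -128:224 -127:220 -126:217
[9, 11, 13] -108:154 -107:151 -106:147 -105:146 -104:144 -103:126 -102:107 -101:101 -100:122 -99:144 -98:170 -97:198 -96:223 -95:222 -94:218 -93:215 -92:213 -91:210
[9, 11, 13] -40:214 -39:215 -38:215 -37:212 -36:210 -35:205 -34:195 -33:186 -32:177 -31:171 -30:166 -29:164 -28:166 -27:167
[9, 11, 13] -6:142 -5:125 -4:119 -3:118 -2:116 -1:109 0:100 1:89 2:83 3:77
```

View pics/p6.png

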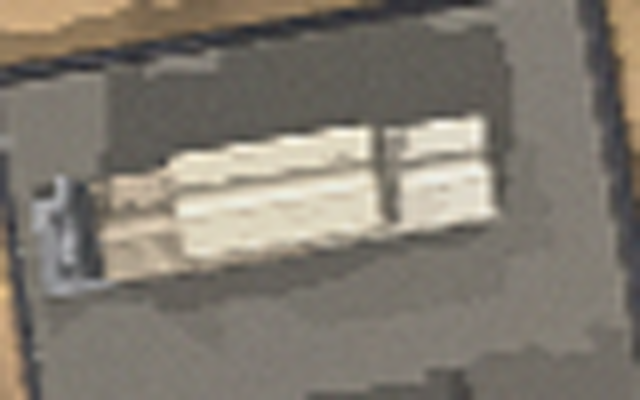

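B is centred over the joint: its end edge is at −98.5 and A's end edge is at −131.3, a 32.8 mm step against 33 ideal. On to bat b1.

```bash
F='ee_pos|^force'; python3 -m crank '[[[-0.03,-0.006,0,0,0,0],[-0.035,-0.009,0.01,0,0,-0.7],[-0.03,-0.008,0.015,0,0,0],[-0.012,-0.002,0.02,0,0,0],[0,0,0.02,0,0,0],[0,0,0.01,0,0,0],[0,0,0,0,0,0],[0,0,0,0,0,0]]]'|egrep $F
python3 to.py .6 -.2705 .0025 -6
```

```text
ee_pos: [0.6008, -0.2617, 0.0279]
force: [0.4, -0.9, -0.3]
t 20.28 pos [ 0.6008 -0.2617  0.0279] phi -5.2 tilt [-0.0003  0.0009] q7 -7.0 F [ 0.4 -0.9 -0.3] gap 0.997 grip 0.0
turn z 0.8 | shift now [-0.0089 -0.      0.0254] | after turn [-0.0089  0.0001  0.0254] | wall along mm -439.8 across err -66.2
```

```bash
F='ee_pos|^force'; python3 -m crank '[[[-0.0085,0,0.003,0,0,0.8],[0,0,0,0,0,0],[0,0,0.01,0,0,0],[0,0,0.0115,0,0,0],[0,0,0,0,0,0],[0,0,0,0,0,0]]]'|egrep $F
python3 -m crank '[[[0,0,0,0,0,0],[0,0,0,0,0,0],[0,0,0,0,0,0],[0,0,0,0,0,0],[0,0,0,0,0,0],[0,0,0,0,0,0],[0,0,0,0,0,0],[0,0,0,0,0,0]]]' 255 30 |egrep "$F|gap"
python3 to.py .6 -.2705 .0025 -6
```

```text
ee_pos: [0.599, -0.2709, 0.002]
force: [0.1, -0.6, 0.2]
ee_pos: [0.5998, -0.2716, 0.0035]
force: [-0.2, 0.8, 5.6]
finger_gap: 0.391
t 21.45 pos [ 0.5998 -0.2716  0.0035] phi -6.1 tilt [ 0.0005 -0.0003] q7 -7.7 F [-0.2  0.8  5.6] gap 0.391 grip 30.6
turn z -0.1 | shift now [0.0011 0.0001 0.001 ] | after turn [0.0011 0.0001 0.001 ] | wall along mm -449.3 across err -68.9
```

```bash
F='ee_pos|^force'; python3 -m crank '[[[0,0,-0.006,0,0,0],[0,0,-0.02,0,0,-5.4],[0,0,-0.03,0,0,-5.4],[0,0,-0.03,0,0,-5.4],[0,0,-0.015,0,0,0],[0,0,0,0,0,0],[0,0,0,0,0,0]]]'|egrep "$F|gap"
python3 to.py wall -26 .0535
```

```text
ee_pos: [0.5997, -0.2719, 0.1049]
force: [-0.5, -0.1, -0.7]
finger_gap: 0.391
t 22.03 pos [ 0.5997 -0.2719  0.1049] phi 10.05 tilt [ 0.0013 -0.0006] q7 7.5 F [-0.5 -0.1 -0.7] gap 0.391 grip 30.0
turn z -0.05 | shift now [0.4237 0.0687 0.0511] | after turn [0.4236 0.0691 0.0514] | wall along mm -449.6 across err -69.1
```

```bash
F='ee_pos|^force'; python3 -m crank '[[[0.025,0.0057,0,0,0,0],[0.036,0.0057,0,0,0,0],[0.038,0.0057,0,0,0,0],[0.038,0.0057,0,0,0,0],[0.038,0.0057,0,0,0,0],[0.038,0.0057,0,0,0,0],[0.038,0.0057,0,0,0,0],[0.038,0.0057,0,0,0,0],[0.038,0.0057,0,0,0,0],[0.036,0.0057,0,0,0,0],[0.036,0.0057,0,0,0,0],[0.025,0.0057,0,0,0,0]]]'|egrep $F
python3 -m crank '[[[0,0,0,0,0,0],[0,0,0,0,0,0],[0,0,0,0,0,0]]]'|egrep $F
python3 to.py wall -20 .0525
```

```text
ee_pos: [0.5909, 0.162, 0.1027]
force: [-0.5, 0.4, -0.6]
ee_pos: [0.5917, 0.1571, 0.1028]
force: [0.1, -0.8, -0.8]
t 23.28 pos [0.5917 0.1571 0.1028] phi 10.09 tilt [-0.0022 -0.0016] q7 -30.5 F [ 0.1 -0.8 -0.8] gap 0.395 grip 30.0
turn z -0.01 | shift now [0.006  0.0018 0.0503] | after turn [0.0059 0.0017 0.0503] | wall along mm -25.9 across err -1.7
```

Space between the stop and B leaves only about 2.6 mm clearance, so this bat goes to the −y end, registering its offset on B's end face.

```bash
F='ee_pos|^force'; python3 -m crank '[[[-0.02,0.0017,0,0,0,0],[-0.036,0,0,0,0,0],[-0.03,0,0,0,0,0],[-0.01,0,0.01,0,0,0],[0,0,0.02,0,0,0],[0,0,0.015,0,0,0],[0,0,0,0,0,0],[0,0,0,0,0,0],[0,0,0,0,0,0]]]'|egrep $F
python3 to.py wall -119 .0525
```

```text
ee_pos: [0.6111, 0.0633, 0.0594]
force: [-0.3, -0.2, -0.8]
t 24.03 pos [0.6111 0.0633 0.0594] phi 10.06 tilt [-0.0002 -0.0002] q7 -24.2 F [-0.3 -0.2 -0.8] gap 0.391 grip 30.0
turn z -0.04 | shift now [ 0.0027 -0.0009  0.0069] | after turn [ 0.0027 -0.0009  0.0069] | wall along mm -121.7 across err 0.9
```

```bash
F='ee_pos|^force'; python3 -m crank '[[[0.0025,-0.0009,0.004,0,0,0],[0.0022,0,0.004,0,0,0],[0,0,0.004,0,0,0],[0,0,0,0,0,0],[0,0,0,0,0,0]]]'|egrep $F;python3 -m crank '[[[0,0,0.0015,0,0,0],[0,0,0.0012,0,0,0],[0,0,0,0,0,0]]]'|egrep $F
python3 to.py wall -117 .0435
```

```text
ee_pos: [0.6092, 0.0684, 0.0469]
force: [0.6, 0.9, -0.1]
ee_pos: [0.6093, 0.0681, 0.0442]
force: [-0.7, -0.0, -1.2]
t 24.7 pos [0.6093 0.0681 0.0442] phi 10.1 tilt [-0.0002 -0.0001] q7 -25.3 F [-0.7 -0.  -1.2] gap 0.391 grip 30.0
turn z -0.0 | shift now [-0.0004 -0.      0.0007] | after turn [-0.0004 -0.      0.0007] | wall along mm -116.6 across err 0.0
```

```bash
F='ee_pos|^force'; python3 -m crank '[[[-0.0004,0,0.0005,0,0,0],[0,0,0,0,0,0]]]'|egrep $F;python3 -m crank '[[[0,0,0.0004,0,0,0],[0,0,0,0,0,0]]]'|egrep $F;python3 -m crank '[[[0,0,0.0003,0,0,0],[0,0,0,0,0,0]]]'|egrep $F
python3 to.py wall -117 .0435
```

```text
ee_pos: [0.6094, 0.0677, 0.0438]
force: [0.2, -0.1, -0.4]
ee_pos: [0.6095, 0.0678, 0.0435]
force: [0.5, -1.0, -0.5]
ee_pos: [0.6095, 0.0677, 0.0435]
force: [-0.9, -0.3, 4.2]
t 25.2 pos [0.6095 0.0677 0.0435] phi 10.1 tilt [ 0.0002 -0.0002] q7 -25.3 F [-0.9 -0.3  4.2] gap 0.395 grip 30.4
turn z -0.0 | shift now [-0.     -0.0001  0.    ] | after turn [-0.     -0.0001  0.    ] | wall along mm -117.0 across err 0.1
```

```bash
F='ee_pos|^force'; python3 -m crank '[[[0,0,-0.0003,0,0,0],[0,0,0,0,0,0],[0,0,0,0,0,0],[0,0,0,0,0,0]]]' 90|egrep $F'|gap'; python3 -m crank '[[[0,0,-0.01,0,0,0],[0,0,-0.03,0,0,0],[-0.02,0,-0.02,0,0,0],[-0.04,0,0,0,0,0],[-0.04,-0.02,0,0,0,0],[-0.04,-0.02,0,0,0,0],[-0.04,-0.02,0,0,0,0],[-0.02,-0.02,0,0,0,0],[0,0,0,0,0,0]]]' 0|egrep $F
python3 to.py .4416 -.1582 .002 61
python3 - <<'E'
from prof import *; from rig import manip
d=manip.get_image('top');pickle.dump(d,open('pics/top4.pkl','wb'))
cv2.imwrite('pics/p7.png',cv2.resize(d['image'][205:255,190:270],(640,400),interpolation=cv2.INTER_CUBIC)[...,::-1])
for acs in([-13,-11,-9],[9,11,13]):
    for z,a,b in((.066,-140,-122),(.066,-106,-90),(.066,-40,-26)):
        L,o=prof(d,z,a,b,acs); print(acs,' '.join(f'{l:.0f}:{v:.0f}' for l,v in zip(L,o)))
E
```

```text
ee_pos: [0.6094, 0.0679, 0.0434]
force: [-0.4, 0.3, -0.0]
finger_gap: 0.646
ee_pos: [0.5643, -0.1418, 0.1036]
force: [-0.5, 0.2, -0.8]
t 26.28 pos [ 0.5643 -0.1418  0.1036] phi 9.61 tilt [-0.0038 -0.0038] q7 -5.6 F [-0.5  0.2 -0.8] gap 0.998 grip 0.0
turn z -51.39 | shift now [ 0.0046 -0.1232  0.1021] | after turn [ 0.0993 -0.0739  0.1016] | wall along mm -315.3 across err -81.1
[-13, -11, -9] -140:105 -139:99 -138:93 -137:91 -136:94 -135:99 -134:115 -133:137 -132:160 -131:185 -130:209 -129:219 -128:217 -127:214 -126:213 -125:211 -124:210 -123:208
[-13, -11, -9] -106:215 -105:209 -104:201 -103:187 -102:146 -101:106 -100:98 -99:125 -98:153 -97:179 -96:201 -95:217 -94:216 -93:214 -92:212 -91:211
[-13, -11, -9] -40:211 -39:210 -38:209 -37:208 -36:206 -35:204 -34:192 -33:175 -32:158 -31:149 -30:142 -29:139 -28:143 -27:147
[9, 11, 13] -140:92 -139:92 -138:91 -137:91 -136:91 -135:106 -134:128 -133:150 -132:175 -131:201 -130:219 -129:215 -128:213 -127:211 -126:208 -125:208 -124:211 -123:213
[9, 11, 13] -106:207 -105:201 -104:193 -103:162 -102:127 -101:103 -100:120 -99:140 -98:166 -97:195 -96:220 -95:220 -94:216 -93:214 -92:212 -91:209
[9, 11, 13] -40:213 -39:213 -38:213 -37:210 -36:207 -35:202 -34:192 -33:184 -32:176 -31:170 -30:166 -29:163 -28:164 -27:165
```

View pics/p7.png

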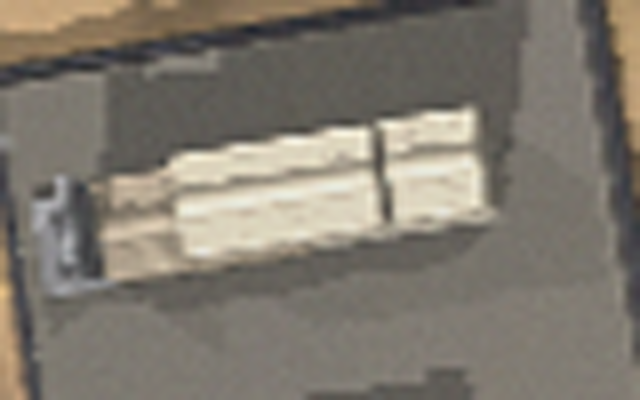

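The bat on the −y end is seated but 3.3 mm off B and overhangs A by 1.4 mm, with end edges at −132.5 against −131.1. I'll shift it later with a regrasp. First I'll fetch the second bat and register it on the pan's fixed −y side.

```bash
F='ee_pos|^force'; python3 -m crank '[[[0,0,0,0,0,-6.42],[0,0,0,0,0,-6.42],[0,0,0,0,0,-6.42],[0,0,0,0,0,-6.42],[0,0,0,0,0,-6.42],[0,0,0,0,0,-6.42],[0,0,0,0,0,-6.42],[0,0,0,0,0,-6.42],[0.03,-0.024,0,0,0,0],[0.035,-0.026,0.01,0,0,0],[0.034,-0.024,0.02,0,0,0],[0,0,0.02,0,0,0]]]' 0|egrep $F; python3 -m crank '[[[0,0,0.015,0,0,0],[0,0,0,0,0,0],[0,0,0,0,0,0]]]' |egrep $F
python3 to.py .4416 -.1582 .002 61
```

```text
ee_pos: [0.4453, -0.1518, 0.0568]
force: [-0.6, -0.0, -0.7]
ee_pos: [0.4538, -0.15, 0.0413]
force: [-0.2, -0.5, 0.0]
t 27.58 pos [ 0.4538 -0.15    0.0413] phi 61.58 tilt [-0.0002  0.0001] q7 22.2 F [-0.2 -0.5  0. ] gap 1.0 grip 0.0
turn z 0.58 | shift now [ 0.0068 -0.013   0.0393] | after turn [ 0.0067 -0.0131  0.0393] | wall along mm -304.1 across err -191.4
```

```bash
F='ee_pos|^force'; python3 -m crank '[[[0.0066,-0.013,0.005,0,0,0.55],[0,0,0.012,0,0,0],[0,0,0.012,0,0,0],[0,0,0.0095,0,0,0],[0,0,0,0,0,0],[0,0,0,0,0,0]]]'|egrep $F
python3 to.py .4416 -.1582 .002 61
python3 -m crank '[[[0,0,0,0,0,0],[0,0,0,0,0,0],[0,0,0,0,0,0],[0,0,0,0,0,0],[0,0,0,0,0,0],[0,0,0,0,0,0],[0,0,0,0,0,0],[0,0,0,0,0,0]]]' 255 30 |egrep "$F|gap"
python3 to.py .4416 -.1582 .002 61
```

```text
ee_pos: [0.4419, -0.159, 0.0032]
force: [-0.8, 0.3, 0.3]
t 28.08 pos [ 0.4419 -0.159   0.0032] phi 60.98 tilt [ 0.0007 -0.0004] q7 14.7 F [-0.8  0.3  0.3] gap 0.999 grip 0.0
turn z -0.02 | shift now [0.0007 0.0005 0.0012] | after turn [0.0007 0.0005 0.0012] | wall along mm -310.8 across err -204.6
ee_pos: [0.4412, -0.1596, 0.0031]
force: [-0.3, 0.4, 6.4]
finger_gap: 0.391
t 28.75 pos [ 0.4412 -0.1596  0.0031] phi 60.89 tilt [ 0.0007 -0.0004] q7 14.6 F [-0.3  0.4  6.4] gap 0.391 grip 29.7
turn z -0.11 | shift now [0.0003 0.0015 0.0011] | after turn [0.0003 0.0015 0.0011] | wall along mm -311.3 across err -205.5
```

```bash
F='ee_pos|^force'; python3 -m crank '[[[0,0,-0.006,0,0,0],[0,0,-0.02,0,0,6.35],[0,0,-0.025,0,0,6.35],[0,0,0,0,0,6.35],[0,0,0,0,0,6.35],[0,0,0,0,0,6.35],[0,0,0,0,0,6.35],[0,0,0,0,0,6.35],[0,0,0,0,0,6.35],[0,0,0,0,0,0],[0,0,0,0,0,0]]]'|egrep "$F|gap"
python3 to.py wall -202 .008
```

```text
ee_pos: [0.4409, -0.1593, 0.0538]
force: [0.2, 0.1, -0.6]
finger_gap: 0.393
t 29.67 pos [ 0.4409 -0.1593  0.0538] phi 10.31 tilt [-0.0002 -0.0003] q7 -10.0 F [ 0.2  0.1 -0.6] gap 0.393 grip 30.2
turn z 0.21 | shift now [0.1082 0.2061 0.0457] | after turn [0.109  0.2056 0.0458] | wall along mm -311.0 across err -205.6
```

```bash
F='ee_pos|^force'; python3 -m crank '[[[0.014,0.025,0,0,0,0.15],[0.02,0.038,0,0,0,0],[0.02,0.038,0,0,0,0],[0.02,0.038,0,0,0,0],[0.02,0.038,0,0,0,0],[0.015,0.0286,0.005,0,0,0],[0,0,0.015,0,0,0],[0,0,0.015,0,0,0],[0,0,0.005,0,0,0],[0,0,0,0,0,0],[0,0,0,0,0,0]]]'|egrep "$F"
python3 to.py wall -196 .008
```

```text
ee_pos: [0.6201, -0.02, 0.0136]
force: [0.4, 0.4, -1.0]
t 30.58 pos [ 0.6201 -0.02    0.0136] phi 10.02 tilt [-0.001  -0.0002] q7 -18.7 F [ 0.4  0.4 -1. ] gap 0.391 grip 30.3
turn z -0.08 | shift now [0.0092 0.0048 0.0056] | after turn [0.0092 0.0048 0.0056] | wall along mm -205.2 across err -4.8
```

```bash
F='ee_pos|^force'; python3 -m crank '[[[0.004,0.003,0.0056,0,0,0],[0.004,0.0018,0,0,0,0],[0.002,0,0,0,0,0],[0,0,0,0,0,0]]]'|egrep "$F"
python3 -m crank '[[[0.001,0,0,0,0,0],[0.001,0,0,0,0,0],[0,0,0,0,0,0]]]'|egrep "$F"
python3 -m crank '[[[0.0008,0,0,0,0,0],[0,0,0,0,0,0]]]'|egrep "$F"
python3 to.py wall -191 .008
```

```text
ee_pos: [0.6238, -0.0078, 0.0085]
force: [1.1, 0.8, 0.9]
ee_pos: [0.6232, -0.0067, 0.0082]
force: [-0.2, -1.1, -1.1]
ee_pos: [0.623, -0.006, 0.0081]
force: [0.5, 0.5, -0.2]
t 31.33 pos [ 0.623  -0.006   0.0081] phi 9.97 tilt [-0.  0.] q7 -19.9 F [ 0.5  0.5 -0.2] gap 0.391 grip 30.3
turn z -0.13 | shift now [ 0.001  -0.0005  0.0001] | after turn [ 0.001  -0.0005  0.0001] | wall along mm -192.0 across err 0.5
```

```bash
F='ee_pos|^force'; python3 -m crank '[[[0.0006,-0.0005,0,0,0,-0.1],[0,0,0,0,0,0]]]'|egrep "$F"
python3 -m crank '[[[0.0006,0,0,0,0,0],[0,0,0,0,0,0]]]'|egrep "$F"
python3 -m crank '[[[0.0006,0,0,0,0,0],[0,0,0,0,0,0]]]'|egrep "$F"
python3 -m crank '[[[0.0006,0,0,0,0,0],[0,0,0,0,0,0]]]'|egrep "$F"
python3 to.py wall -191 .008
```

```text
ee_pos: [0.6225, -0.0058, 0.0081]
force: [0.9, -0.2, 0.4]
ee_pos: [0.6225, -0.0058, 0.0081]
force: [1.1, -4.3, -0.3]
ee_pos: [0.6225, -0.0057, 0.0081]
force: [1.5, -4.5, 0.1]
ee_pos: [0.6225, -0.0057, 0.0081]
force: [1.5, -6.5, -1.1]
t 32.0 pos [ 0.6225 -0.0057  0.0081] phi 9.99 tilt [ 0.0003 -0.002 ] q7 -20.1 F [ 1.5 -6.5 -1.1] gap 0.392 grip 30.4
turn z -0.11 | shift now [ 0.0006 -0.0001  0.0001] | after turn [ 0.0006 -0.0001  0.0001] | wall along mm -191.6 across err 0.1
```

```bash
F='ee_pos|^force'; python3 -m crank '[[[-0.006,0,0,0,0,0],[0,0,-0.015,0,0,0],[0,0,-0.03,0,0,0],[0,0,-0.03,0,0,0],[0.02,0,-0.017,0,0,0],[0.036,0,0,0,0,0],[0.036,0,0,0,0,0],[0.036,0,0,0,0,0],[0.034,0,0,0,0,0],[0.015,0,0,0,0,0],[0,0,0,0,0,0],[0,0,0,0,0,0]]]'|egrep "$F"
python3 -m crank '[[[0,0,0,0,0,0],[0,0,0,0,0,0]]]'|egrep "$F"
python3 to.py wall -17 .0731
```

```text
ee_pos: [0.5917, 0.1659, 0.1]
force: [0.3, -0.4, -0.3]
ee_pos: [0.5925, 0.1629, 0.0998]
force: [0.1, -0.2, -0.9]
t 33.17 pos [0.5925 0.1629 0.0998] phi 9.95 tilt [-0.0004 -0.0008] q7 -31.1 F [ 0.1 -0.2 -0.9] gap 0.395 grip 30.3
turn z -0.15 | shift now [ 0.0034 -0.0001  0.0267] | after turn [ 0.0033 -0.0001  0.0267] | wall along mm -20.3 across err 0.1
```

```bash
F='ee_pos|^force'; python3 -m crank '[[[0.0033,0,0.008,0,0,-0.1],[0,0,0.012,0,0,0],[0,0,0,0,0,0],[0,0,0,0,0,0],[0,0,0,0,0,0]]]'|egrep "$F"
python3 to.py wall -17 .0731
```

```text
ee_pos: [0.5915, 0.1675, 0.0795]
force: [-0.6, 0.3, -0.4]
t 33.58 pos [0.5915 0.1675 0.0795] phi 10.16 tilt [-0.0009 -0.0003] q7 -32.2 F [-0.6  0.3 -0.4] gap 0.394 grip 30.3
turn z 0.06 | shift now [-0.0014  0.0001  0.0064] | after turn [-0.0014  0.0001  0.0064] | wall along mm -15.6 across err -0.1
```

```bash
F='ee_pos|^force'; python3 -m crank '[[[-0.0014,0,0.003,0,0,0],[0,0,0,0,0,0],[0,0,0,0,0,0]]]'|egrep "$F"
python3 to.py wall -17 .0731
python3 -m crank '[[[0,0,0.002,0,0,0],[0,0,0.0015,0,0,0],[0,0,0,0,0,0]]]'|egrep "$F"
python3 -m crank '[[[0,0,0.0015,0,0,0],[0,0,0,0,0,0]]]'|egrep "$F"
python3 to.py wall -17 .0435
```

```text
ee_pos: [0.592, 0.1662, 0.077]
force: [0.4, -0.2, 0.0]
t 33.83 pos [0.592  0.1662 0.077 ] phi 10.15 tilt [-0.     -0.0001] q7 -32.2 F [ 0.4 -0.2  0. ] gap 0.391 grip 30.3
turn z 0.05 | shift now [-0.     -0.0002  0.0039] | after turn [-0.     -0.0002  0.0039] | wall along mm -17.0 across err 0.2
ee_pos: [0.5918, 0.1664, 0.0733]
force: [0.1, -0.1, -0.7]
ee_pos: [0.5918, 0.1664, 0.0718]
force: [-1.0, 0.6, 0.2]
t 34.25 pos [0.5918 0.1664 0.0718] phi 10.16 tilt [-0.0003 -0.0001] q7 -32.4 F [-1.   0.6  0.2] gap 0.39 grip 30.3
turn z 0.06 | shift now [-0.0002 -0.      0.0283] | after turn [-0.0002 -0.0001  0.0283] | wall along mm -16.8 across err 0.1
```

```bash
F='ee_pos|^force'; python3 -m crank '[[[-0.0002,0,0.0015,0,0,0],[0,0,0,0,0,0]]]'|egrep "$F"
python3 -m crank '[[[0,0,0.0015,0,0,0],[0,0,0.001,0,0,0],[0,0,0,0,0,0]]]'|egrep "$F"
python3 -m crank '[[[0,0,0.002,0,0,0],[0,0,0.002,0,0,0],[0,0,0,0,0,0]]]'|egrep "$F"
python3 to.py wall -17 .0431
```

```text
ee_pos: [0.5919, 0.1661, 0.0703]
force: [0.8, 0.4, -1.0]
ee_pos: [0.5919, 0.1662, 0.0678]
force: [0.0, 0.3, -1.3]
ee_pos: [0.5918, 0.1662, 0.0636]
force: [-0.8, 0.1, -0.3]
t 34.92 pos [0.5918 0.1662 0.0636] phi 10.16 tilt [-0.0005 -0.0002] q7 -32.8 F [-0.8  0.1 -0.3] gap 0.392 grip 30.3
turn z 0.06 | shift now [0.     0.     0.0205] | after turn [0.     0.     0.0205] | wall along mm -17.0 across err -0.0
```

The bat is in the slot with no touch. I'll confirm its offset on the stop's inner face.

```bash
F='ee_pos|^force'; python3 -m crank '[[[0.0008,0,0,0,0,0],[0,0,0,0,0,0]]]'|egrep "$F"
python3 -m crank '[[[0.0005,0,0,0,0,0],[0,0,0,0,0,0]]]'|egrep "$F"
python3 -m crank '[[[0.0005,0,0,0,0,0],[0,0,0,0,0,0]]]'|egrep "$F"
python3 -m crank '[[[0.0005,0,0,0,0,0],[0,0,0,0,0,0]]]'|egrep "$F"
python3 to.py wall -17 .0431
```

```text
ee_pos: [0.5918, 0.1672, 0.064]
force: [0.2, 0.5, -0.4]
ee_pos: [0.5918, 0.1675, 0.0641]
force: [0.6, 0.2, 0.3]
ee_pos: [0.5918, 0.1675, 0.0641]
force: [0.8, -1.4, 0.2]
ee_pos: [0.5917, 0.1675, 0.0641]
force: [1.5, -4.7, 1.5]
t 35.58 pos [0.5917 0.1675 0.0641] phi 10.12 tilt [-0.0001 -0.0011] q7 -32.9 F [ 1.5 -4.7  1.5] gap 0.392 grip 30.5
turn z 0.02 | shift now [-0.0014 -0.0001  0.021 ] | after turn [-0.0014 -0.0001  0.021 ] | wall along mm -15.6 across err 0.1
```

```bash
F='ee_pos|^force'; python3 -m crank '[[[-0.0022,0,0,0,0,0],[0,0,0,0,0,0],[0,0,0,0,0,0]]]'|egrep "$F"
python3 to.py wall -17 .0431
python3 -m crank '[[[0,0,0.004,0,0,0],[0,0,0.005,0,0,0],[0,0,0.005,0,0,0],[0,0,0.003,0,0,0],[0,0,0,0,0,0]]]'|egrep "$F"
python3 -m crank '[[[0,0,0.001,0,0,0],[0,0,0,0,0,0]]]'|egrep "$F"
python3 to.py wall -17 .0431
```

```text
ee_pos: [0.5919, 0.1668, 0.064]
force: [-0.9, -0.0, -0.2]
t 35.83 pos [0.5919 0.1668 0.064 ] phi 10.18 tilt [-0.0001  0.0008] q7 -32.7 F [-0.9 -0.  -0.2] gap 0.393 grip 30.3
turn z 0.08 | shift now [-0.0007 -0.0001  0.0209] | after turn [-0.0006 -0.0001  0.0209] | wall along mm -16.4 across err 0.1
ee_pos: [0.5914, 0.1663, 0.046]
force: [-0.2, -0.0, -0.8]
ee_pos: [0.5919, 0.1664, 0.0458]
force: [-0.9, 0.5, -0.4]
t 36.42 pos [0.5919 0.1664 0.0458] phi 10.17 tilt [-0.0003 -0.    ] q7 -33.5 F [-0.9  0.5 -0.4] gap 0.392 grip 30.3
turn z 0.07 | shift now [-0.0002 -0.0001  0.0027] | after turn [-0.0002 -0.0001  0.0027] | wall along mm -16.8 across err 0.1
```

```bash
F='ee_pos|^force'; python3 -m crank '[[[-0.0002,0,0.001,0,0,0],[0,0,0.001,0,0,0],[0,0,0,0,0,0]]]'|egrep "$F"
python3 -m crank '[[[0,0,0.0005,0,0,0],[0,0,0,0,0,0]]]'|egrep "$F"
python3 -m crank '[[[0,0,0.0004,0,0,0],[0,0,0,0,0,0]]]'|egrep "$F"
python3 to.py wall -17 .0431
```

```text
ee_pos: [0.592, 0.166, 0.044]
force: [-0.3, 0.7, -1.7]
ee_pos: [0.592, 0.1661, 0.0435]
force: [0.1, -0.3, -0.3]
ee_pos: [0.592, 0.1661, 0.0432]
force: [0.0, 0.4, 0.5]
t 37.0 pos [0.592  0.1661 0.0432] phi 10.16 tilt [ 0.0001 -0.    ] q7 -33.6 F [0.  0.4 0.5] gap 0.392 grip 30.5
turn z 0.06 | shift now [ 0.0001 -0.0002  0.0001] | after turn [ 0.0001 -0.0002  0.0001] | wall along mm -17.1 across err 0.2
```

```bash
F='ee_pos|^force'; python3 -m crank '[[[0,0,0.0004,0,0,0],[0,0,0,0,0,0]]]'|egrep "$F"
python3 to.py wall -17 .0431
python3 -m crank '[[[0,0,-0.0003,0,0,0],[0,0,0,0,0,0],[0,0,0,0,0,0],[0,0,0,0,0,0]]]' 90|egrep $F'|gap'; python3 -m crank '[[[0,0,-0.01,0,0,0],[0,0,-0.02,0,0,0],[0,0,-0.025,0,0,0],[-0.02,0,0,0,0,0],[-0.03,0,0,0,0,0],[-0.03,0,0,0,0,0],[-0.02,0,0,0,0,0],[0,0,0,0,0,0],[0,0,0,0,0,0],[0,0,0,0,0,0]]]'|egrep $F
python3 to.py wall -117 .0435
```

```text
ee_pos: [0.5921, 0.1661, 0.0432]
force: [-1.3, 0.0, 5.7]
t 37.17 pos [0.5921 0.1661 0.0432] phi 10.17 tilt [ 0.0003 -0.0001] q7 -33.6 F [-1.3  0.   5.7] gap 0.39 grip 31.0
turn z 0.07 | shift now [ 0.0001 -0.0002  0.0001] | after turn [ 0.0001 -0.0002  0.0001] | wall along mm -17.1 across err 0.2
ee_pos: [0.592, 0.1661, 0.043]
force: [0.4, 0.1, -0.1]
finger_gap: 0.648
ee_pos: [0.6097, 0.0685, 0.0985]
force: [-0.4, 0.7, -0.6]
t 38.33 pos [0.6097 0.0685 0.0985] phi 10.18 tilt [0.0004 0.0008] q7 -22.9 F [-0.4  0.7 -0.6] gap 0.649 grip 0.0
turn z 0.08 | shift now [-0.0008 -0.0004  0.055 ] | after turn [-0.0007 -0.0004  0.055 ] | wall along mm -116.3 across err 0.4
```

```bash
F='ee_pos|^force'; python3 -m crank '[[[-0.0006,-0.0004,0.015,0,0,0.08],[0,0,0.018,0,0,0],[0,0,0.015,0,0,0],[0,0,0.0065,0,0,0],[0,0,0,0,0,0],[0,0,0,0,0,0]]]'|egrep $F
python3 to.py wall -117 .0435
python3 -m crank '[[[0,0,0,0,0,0],[0,0,0,0,0,0],[0,0,0,0,0,0],[0,0,0,0,0,0],[0,0,0,0,0,0]]]' 255 25 |egrep "$F|gap"
python3 to.py wall -117 .0435
```

```text
ee_pos: [0.6092, 0.0682, 0.0437]
force: [0.6, 0.1, -0.1]
t 38.83 pos [0.6092 0.0682 0.0437] phi 10.17 tilt [-0.0004  0.0003] q7 -25.3 F [ 0.6  0.1 -0.1] gap 0.648 grip 0.0
turn z 0.07 | shift now [-0.0005  0.      0.0002] | after turn [-0.0005  0.      0.0002] | wall along mm -116.5 across err -0.0
ee_pos: [0.61, 0.0673, 0.0446]
force: [-0.5, 0.9, 7.5]
finger_gap: 0.389
t 39.25 pos [0.61   0.0673 0.0446] phi 10.08 tilt [0.0016 0.0005] q7 -25.3 F [-0.5  0.9  7.5] gap 0.389 grip 25.6
turn z -0.02 | shift now [ 0.0005 -0.0005  0.0011] | after turn [ 0.0005 -0.0005  0.0011] | wall along mm -117.5 across err 0.5
```

```bash
F='ee_pos|^force'; python3 -m crank '[[[0,0,-0.001,0,0,0],[0,0,-0.001,0,0,0],[0,0,-0.001,0,0,0],[0,0,0,0,0,0]]]'|egrep "$F|gap"
python3 to.py wall -115.3 .0446
```

```text
ee_pos: [0.6094, 0.0669, 0.0467]
force: [0.2, -0.6, -0.7]
finger_gap: 0.396
t 39.58 pos [0.6094 0.0669 0.0467] phi 10.07 tilt [ 0.     -0.0001] q7 -25.2 F [ 0.2 -0.6 -0.7] gap 0.396 grip 24.8
turn z -0.03 | shift now [0.0025 0.0001 0.0021] | after turn [0.0025 0.0001 0.0021] | wall along mm -117.8 across err -0.1
```

```bash
F='ee_pos|^force'; python3 -m crank '[[[0.0012,0,0,0,0,0],[0.0012,0,0,0,0,0],[0,0,0,0,0,0],[0,0,0,0,0,0]]]'|egrep "$F|gap"
python3 to.py wall -115.35 .0446
python3 -m crank '[[[0,0,0.001,0,0,0],[0,0,0.0006,0,0,0],[0,0,0,0,0,0]]]'|egrep "$F"
python3 -m crank '[[[0,0,0.0006,0,0,0],[0,0,0,0,0,0]]]'|egrep "$F"
python3 to.py wall -115.35 .0446
```

```text
ee_pos: [0.6088, 0.0695, 0.0464]
force: [0.2, -0.7, -0.7]
finger_gap: 0.392
t 39.92 pos [0.6088 0.0695 0.0464] phi 10.1 tilt [-0.0003  0.    ] q7 -25.4 F [ 0.2 -0.7 -0.7] gap 0.392 grip 24.8
turn z -0.0 | shift now [-0.0002  0.0002  0.0018] | after turn [-0.0002  0.0002  0.0018] | wall along mm -115.1 across err -0.2
ee_pos: [0.6088, 0.0693, 0.0447]
force: [0.6, 0.6, -1.0]
ee_pos: [0.6089, 0.0693, 0.0446]
force: [-0.1, 0.1, 2.9]
t 40.33 pos [0.6089 0.0693 0.0446] phi 10.08 tilt [ 0.0001 -0.0002] q7 -25.5 F [-0.1  0.1  2.9] gap 0.392 grip 25.2
turn z -0.02 | shift now [-0.      0.0002  0.    ] | after turn [-0.      0.0002  0.    ] | wall along mm -115.3 across err -0.2
```

Reseated at the same height, 0.0446. Now release, retreat and look.

```bash
F='ee_pos|^force'; python3 -m crank '[[[0,0,0.0003,0,0,0],[0,0,-0.0003,0,0,0]]]'|egrep "$F"
python3 -m crank '[[[0,0,0,0,0,0],[0,0,0,0,0,0],[0,0,0,0,0,0],[0,0,0,0,0,0]]]' 90|egrep $F'|gap'; python3 -m crank '[[[0,0,-0.01,0,0,0],[0,0,-0.025,0,0,0],[0,0,-0.025,0,0,0],[-0.03,0,-0.01,0,0,0],[-0.04,0,-0.01,0,0,0],[-0.04,0,0,0,0,0],[-0.04,0,0,0,0,0],[-0.03,0,0,0,0,0],[0,0,0,0,0,0],[0,0,0,0,0,0]]]'|egrep $F
python3 - <<'E'
from prof import *; from rig import manip
d=manip.get_image('top');e=manip.get_image('scene');d0=pickle.load(open('pics/top0.pkl','rb'))
a=cv2.resize(d['image'][200:282,188:282],(458,400),interpolation=cv2.INTER_CUBIC)
b=cv2.resize(e['image'][185:265,215:280],(325,400),interpolation=cv2.INTER_CUBIC)
cv2.imwrite('pics/p8.png',np.hstack([a,b])[...,::-1])
for acs in([-13,-11,-9],[9,11,13]):
    for z,a,b in((.066,-140,-122),(.066,-106,-90),(.066,-40,-26),(.066,-6,4)):
        L,o=prof(d,z,a,b,acs); print(acs,' '.join(f'{l:.0f}:{v:.0f}' for l,v in zip(L,o)))
E
```

```text
ee_pos: [0.6089, 0.0693, 0.0446]
force: [-1.5, 0.5, -0.5]
ee_pos: [0.6089, 0.0694, 0.0442]
force: [-0.4, 0.1, 0.4]
finger_gap: 0.649
ee_pos: [0.6403, -0.1106, 0.1247]
force: [-0.2, 1.1, 0.0]
[-13, -11, -9] -140:105 -139:99 -138:93 -137:92 -136:95 -135:98 -134:104 -133:114 -132:126 -131:148 -130:170 -129:192 -128:205 -127:216 -126:216 -125:215 -124:214 -123:211
[-13, -11, -9] -106:212 -105:213 -104:214 -103:213 -102:203 -101:192 -100:177 -99:164 -98:155 -97:174 -96:198 -95:215 -94:213 -93:211 -92:210 -91:209
[-13, -11, -9] -40:209 -39:210 -38:210 -37:208 -36:202 -35:195 -34:182 -33:168 -32:158 -31:175 -30:198 -29:214 -28:214 -27:214
[-13, -11, -9] -6:216 -5:215 -4:213 -3:209 -2:192 -1:172 0:146 1:125 2:108 3:116
[9, 11, 13] -140:92 -139:93 -138:93 -137:97 -136:101 -135:103 -134:104 -133:107 -132:123 -131:143 -130:165 -129:189 -128:211 -127:216 -126:214 -125:211 -124:210 -123:209
[9, 11, 13] -106:207 -105:211 -104:214 -103:205 -102:195 -101:183 -100:166 -99:150 -98:161 -97:192 -96:218 -95:219 -94:215 -93:213 -92:210 -91:207
[9, 11, 13] -40:211 -39:212 -38:213 -37:208 -36:203 -35:194 -34:177 -33:161 -32:159 -31:166 -30:177 -29:193 -28:208 -27:212
[9, 11, 13] -6:216 -5:216 -4:216 -3:208 -2:197 -1:184 0:154 1:124 2:117 3:137
```

View pics/p8.png

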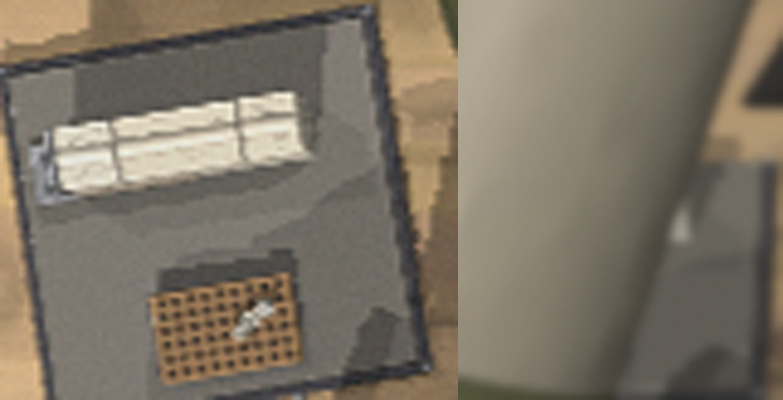

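The wall is straight in the crop, from (50,160) to (305,125). Both upper joints are narrow and alike, the ends are flush within about 1 mm, and the bridge is undisturbed. Handing in.

```bash
python3 -c "
from rig import manip
print(manip.hand_in())"
```

```text
the job is handed in; nothing more can be done
None
```

I finished the two-course wall and handed it in at about 42 s of robot time: every brick seated, upper brick centred over the joint, lower joint closed, about 1 mm left at each upper joint (the half bricks are slightly short of the gap), wall ends flush to about 1 mm, and the bridge untouched in the last picture; the hand-in returned no verdict.

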